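# Unclamp a board from its test jig and show its solder side to the inspection camera

## Task

The small circuit board in the test jig has failed its test. Swing the jig's toggle clamp open, lift the board out of its nest by its two long edges, and hold it up to the upward-looking inspection camera: component side up, centred about 100 mm in front of the lens, square to the tilted lens, with its long edges along the long edges of the camera housing. Finish there, holding the board still in the gripper; do not touch the camera or disturb the things lying around, and do not pull at the board before the clamp is open.

Things in the scene. Friction and masses are not known exactly. Their poses are not given: they have to be found in the camera images.
- test_jig: Fixed board test jig. Origin on the bench under the middle of the nest; x runs from the nest to the toggle clamp, y to the left of that, z up. Aluminium plate from x -55 to +135 mm, y +-42 mm, top 14 mm high. The board rests on two rails (y +-9 to 15 mm, 40 mm high) between eight 5 mm dowels 46 mm high at x +-25, y +-24 and at x +-34, y +-10: 1 mm play all round. Its long edges overhang free.
- nest (a point): Middle of the seated board's place in the nest, 41 mm above the bench.
- board_centre (a point): Centre of the green circuit board, 58 x 40 mm, 2 mm thick, 30 g. Axes as body board. To be gripped from above across its 40 mm width at the middle of its long edges; fingers may reach up to 20 mm below it there (the plate lies 26 mm below).
- board: The same board; z is the normal out of the component side, x runs across the 40 mm width, y along the 58 mm length. Seated, y runs along the jig's -x. A pin header along its +x edge rises 8 mm above it, 2 to 4 mm inside the edge.
- clamp_arm (a joint): Toggle clamp arm, rad: 0 closed (level, its two white feet on the board), 1.57 upright, 1.78 fully open. Driven only by the handle through its link; the arm itself cannot be lifted. Once open it stays. Open, the arm stands at jig x 65 to 110 mm, up to 155 mm high.
- handle_top (a point): Middle of the top end of the clamp's grey handle grip, 21 mm thick, 66 mm long. Closed, the grip stands upright above jig x 85 mm, top 164 mm high. To open, push it from the nest side toward the jig's +x and then down, until it lies nearly level: the top goes from (x 86, z 164) through about (153, 136) to (184, 68) mm in the jig frame. 2 to 5 N are enough.
- lens (a point): Front of the inspection camera's lens, in the middle of the white ring light, about 82 mm above the bench. z is the optical axis out of the lens, tilted 0.436 rad (25 degrees) from vertical toward the robot's side; x runs along the 84 mm edges of the housing, y along its 64 mm edges. The ring light (56 mm wide) lies 8 mm behind this point.
- camera_stand: Fixed stand of the camera. Origin on the bench, 45 mm in front of the tilt axis; x points away from the robot, z up. Foot from x -10 to +100 mm, y +-46 mm; the tilted grey housing reaches 88 mm high. Not to be touched.
- meter: Bystander: hand-held multimeter, 146 x 70 x 41 mm, lying on the bench; origin under its middle.
- tape: Bystander: roll of amber tape, 62 mm wide, 12 mm high; origin under its middle.
- heat_sink: Bystander: finned aluminium heat sink, 40 x 40 x 20 mm; origin under its middle.
- driver: Bystander: black screwdriver, 168 mm long, 17 mm thick; origin under its middle.
Things that resemble listed ones, but are neither listed nor needed, are in the scene too. Of the things like the board, leave any that is black; of the rest the smaller one is meant.

How it is judged:
On the way, in this order (a step that is already met when the one before it is completed fails the run):
1. the clamp is open, its arm raised to upright or beyond, with the board still seated in the nest (value of joint clamp_arm above 1.45 rad and distance between board_centre and nest below 0.008 m), for 0.2 s.
2. the board is held by the gripper, lifted clear of the nest (z of board_centre in the frame of test_jig above 0.065 m and contact force between the fingers and board above 0.5 N), for 0.1 s.
At the end, for the whole second after the job is handed in: The gripper still holds the board, touching nothing else: its centre within 15 mm to each side of the lens axis and 85 to 115 mm in front of the lens, solder side to the lens, its plane square to the lens axis and its long edges parallel to the housing's long edges within 0.15 rad each, and at rest (x of board_centre in the frame of lens between -0.015 and 0.015 m and y of board_centre in the frame of lens between -0.015 and 0.015 m and z of board_centre in the frame of lens between 0.085 and 0.115 m and angle between the z axis of board and the z axis of lens, either way round below 0.15 rad and angle between the y axis of board and the x axis of lens, either way round below 0.15 rad and angle between board's own z axis and vertical below 0.8 rad and linear speed of board below 0.015 m/s and angular speed of board below 0.15 rad/s and contact force between the fingers and board above 0.5 N and contact force between board and test_jig below 0.05 N and contact force between board and camera_stand below 0.05 N); the arm keeps its last pose, push and grip.
It fails at once if the board is pulled about while the clamp is still closed (value of joint clamp_arm below 0.6 rad and distance between board_centre and nest above 0.01 m).
It fails at once if the inspection camera or its stand is touched (contact force between camera_stand and anything else above 1 N).
It fails at once if a thing lying around is pushed away (distance of any of meter, tape, heat_sink from where it was at the start of the episode above 0.02 m or distance of driver from where it was at the start of the episode above 0.03 m).
It also fails if it takes over 50 s, if anything falls off the work surface, if the arm or the gripper's body presses on something with over 40 N, if the wrist force passes 120 N, or if a joint passes its speed limit or range.

## Robot

A 6-joint arm with a two-finger parallel gripper is mounted at the origin on a cart in front of the work surface, level with it; the furniture and walls round the work are solid. World frame = base frame: x ahead of the robot, y to its left, z up, the work surface at z = 0. Lengths are in m, angles in rad, forces in N, time in s.
With the tool pointing down it reaches from about 0.25 to 0.725 m from the base axis. Payload 4 kg.
Tool frame: the origin (TCP) lies on the centre line of the jaws, within the pads' length; the fingertips stand 19 mm ahead of it and the grasp point (between the pads) is the TCP; z points along the fingers, y is the direction in which the jaws open and shut (so a half turn about z gives the same grasp; the last joint's range is limited). The gripper opens to 85 mm and grips with 20 to 120 N. Pads are 22 mm wide; open, the fingers measure 114 mm over their backs; the gripper's body (76 mm by 85 mm) begins 54 mm behind the grasp point. The pads swing forward as they close: fully open they stand 13 mm farther back than shut.
Start: joints at [-1.32, 0.241, 0.005, 1.335, 0, 1.571], TCP at [0.124, -0.484, 0.218] pointing down, gripper open.
Joint ranges: [-2.72, 2.72], [-1.05, 1.87], [-1.09, 1.28], [-1.99, 2.15], [-1.42, 1.44], [-3.14, 3.14]. Speed limits (rad/s): [2.79, 2.79, 3.14, 3.14, 3.14, 3.14].

## Interface

Orientations are given as a unit quaternion [x, y, z, w].
In Python, from workcell import bot gives the robot as it stands. The module is installed in compiled form; this text tells all that it offers.
- The arm moves only by the shell command python3 -m handwheel 'ROWS' [OPENING]. ROWS is JSON, a list of rows, each an object of numbers: "dx", "dy", "dz": the shift along the tool's x, y, z as a fraction of full scale; "ax", "ay", "az": the turn, a rotation vector about the tool's x, y, z as a fraction of full scale. In form: [{"dx": .., "dy": .., "dz": .., "ax": .., "ay": .., "az": ..}, ...]. A call has 1 to 12 rows; each row shifts and turns the commanded pose from where the row before left it, along the tool's axes as they then stand; what a row does not reach is not made up. Full scale, the value 1, is 2.5 cm for a shift and 0.15 rad for a turn. A row lasts 1/10 s, in which the tool goes at most 50 mm and 8.59 degrees, less where a joint would pass 70% of its speed; a pose out of reach is approached as far as the arm can. A call with a number of a shift or a turn outside -1 to 1 is refused whole. A call with a gripper value outside its range is refused whole. OPENING is the gripper's target within -1 to 1 (fully open at 1, half-way at 0, shut at -1), set as the call begins (- or left out, the last holds). The fingers move at their own pace and stop on an object; the grip force is fixed at half the most. Time passes only in rows, so rows that do not move let the fingers close. It gives the time, the measured TCP pose, the force and the opening at its end, in the units of the state.
- bot.get_obs(): the state, without advancing time (a new reading comes with each control period).
- bot.camera(name): name is "scene" or "top" or "wrist"; returns a dict with "img" (480x640x3 uint8, red, green, blue), "intrinsics" (3x3 intrinsics, pixels), "eye" and "rotation" of the camera in the world. Camera axes: x right, y down, z forward; pixel columns grow to the right and rows downward; lengths in m; the calibration is good to about 2 mm. The wrist camera is an equidistant fisheye: a pixel r from the principal point sees the ray r / f radians off the axis. A picture is of the moment at which its call begins. There is no depth.
- bot.job_done(): hands the job in, once; it reports no verdict.
Trained networks look in a picture, given as the dict that the camera call returned (one of the last four; its "shot" number tells which), for a name from the list of things; names that differ only in an ending like _2 or _b are one class to them, and where a whole thing is asked for, a point or a joint stands for the part that bears it (a point fixed in the world has none). Each returns a list of dicts, best first, with "confidence" (0 to 1); they miss things now and then, are a little off and sometimes report something else, mostly with a low value. They report only what shows in the picture. A call takes as long as a camera call. They do not tell look-alikes from the thing itself.
- bot.trace(thing, picture): "region" (480x640 bool, what is visible of it) and "rect" ([centre column, centre row, width, height] in pixels, round what is visible of it).
The state is a dict: "clock": time; "joint_pos": joint angles; "joint_vel": joint speeds; "tau": joint torques, N m; "eef_pos": TCP position; "tool_rot": TCP orientation; "ft_force": force on the tool from outside, world axes, zero at the start; "ft_torque": the same for the moment, N m; "grip_width": finger opening in m.
Only numpy, scipy, OpenCV 4.12 (cv2) and the standard library are available. Lean on these libraries where they do the work, as an engineer would, in place of code of your own. Each camera call takes 0.05 s, during which the arm holds its last target.

## Working session

There is one attempt and no reset: what is moved stays moved. The work goes in short steps, Python scripts to look and compute and a shell command to move; the robot and the scene stay as the last step left them, time stands still between calls to the robot, and variables do not carry over. Pictures are saved under pics/ and viewed, and the job is handed in when it is done.

```bash
mkdir -p pics; ls; python3 - <<'E'
from workcell import bot
import cv2,json
o=bot.get_obs(); print(o)
for n in ("scene","top","wrist"):
    c=bot.camera(n); cv2.imwrite(f"pics/{n}0.png",c["img"][:,:,::-1]); print(n,c["intrinsics"],c["eye"],c["rotation"],c["shot"])
E
```

```text
pics
{'clock': 0.0, 'joint_pos': array([-1.31996630e+00,  2.41430160e-01,  3.74600452e-03,  1.33523114e+00,
       -3.95538032e-05,  1.57078039e+00]), 'joint_vel': array([-0.00078211,  0.00059521,  0.00038374,  0.00114503, -0.00019256,
       -0.00091996]), 'tau': array([-1.08813398e-03, -3.72316504e+01,  2.52408725e+01,  1.69588550e-02,
       -1.47751043e-04,  2.54275236e-06]), 'eef_pos': array([ 0.12392713, -0.48371344,  0.21661274]), 'tool_rot': array([ 9.92144283e-01,  1.25094359e-01, -1.52140097e-04, -1.04868806e-03]), 'ft_force': array([-0.51993027,  0.1329913 , -0.05578637]), 'ft_torque': array([-0.04381594,  0.01359652, -0.00335506]), 'grip_width': 0.08562896258917016}
scene [[480.18521536   0.         322.07756283]
 [  0.         480.18521536 239.49852736]
 [  0.           0.           1.        ]] [-0.12741837  0.93945366  0.91664993] [-0.25889697  0.85066249 -0.43550817  0.14027944] 1
top [[512.39753764   0.         308.64137227]
 [  0.         512.39753764 234.88048208]
 [  0.           0.           1.        ]] [0.27389291 0.00296007 1.35480075] [-0.70107096  0.70608726 -0.07246902  0.06847286] 2
wrist [[371.64829954   0.         321.02056485]
 [  0.         371.64829954 236.08399562]
 [  0.           0.           1.        ]] [ 0.2034324  -0.46323369  0.37171557] [ 0.77951568 -0.60493715 -0.09995972  0.12811872] 3
```

View pics/scene0.png

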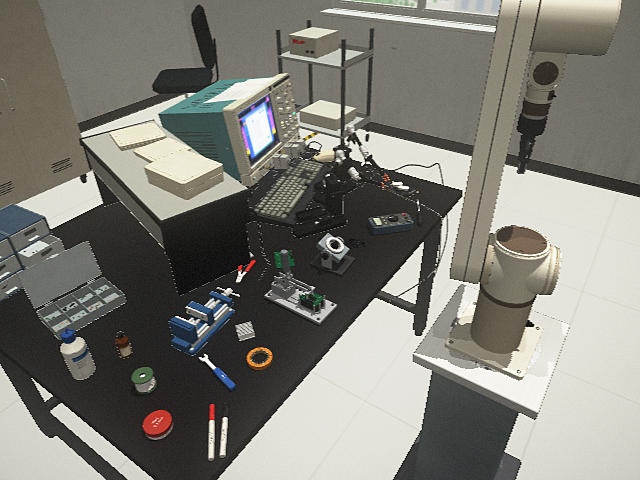

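View pics/top0.png

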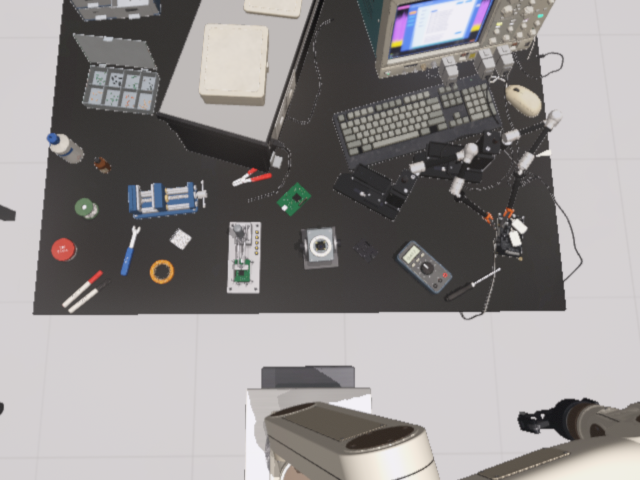

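View pics/wrist0.png

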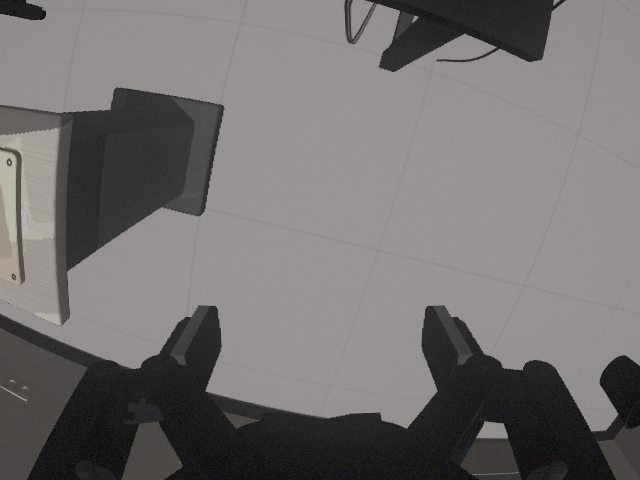

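```bash
cat > h.py <<'E'
import numpy as np,cv2
from scipy.spatial.transform import Rotation as R
from workcell import bot
def ray(c,u,v):
    K=np.array(c["intrinsics"]);x=(u-K[0,2])/K[0,0];y=(v-K[1,2])/K[1,1]
    if c.get("fish"):
        r=np.hypot(x,y);d=np.array([x/r*np.sin(r),y/r*np.sin(r),np.cos(r)]) if r>1e-9 else np.array([0,0,1.])
    else: d=np.array([x,y,1.])
    d=R.from_quat(c["rotation"]).apply(d);return np.array(c["eye"]),d/np.linalg.norm(d)
def plane(c,u,v,z=0):
    e,d=ray(c,u,v);return e+d*(z-e[2])/d[2]
def tri(obs):
    A=np.zeros((3,3));b=np.zeros(3);L=[]
    for c,u,v in obs:
        e,d=ray(c,u,v);P=np.eye(3)-np.outer(d,d);A+=P;b+=P@e;L.append((e,P))
    p=np.linalg.solve(A,b);return p,[np.linalg.norm(P@(p-e)) for e,P in L]
def proj(c,p):
    q=R.from_quat(c["rotation"]).inv().apply(np.atleast_2d(p)-c["eye"]);K=np.array(c["intrinsics"])
    if c.get("fish"):
        r=np.hypot(q[:,0],q[:,1]);t=np.arctan2(r,q[:,2]);s=np.where(r>1e-9,t/np.maximum(r,1e-9),1);x=q[:,0]*s;y=q[:,1]*s
    else: x=q[:,0]/q[:,2];y=q[:,1]/q[:,2]
    return np.stack([K[0,0]*x+K[0,2],K[1,1]*y+K[1,2]],1)
def cam(n):
    c=bot.camera(n);c["fish"]=n=="wrist";return c
def crop(c,x0,y0,x1,y1,s,f):
    cv2.imwrite(f,cv2.resize(c["img"][y0:y1,x0:x1,::-1],None,fx=s,fy=s,interpolation=cv2.INTER_CUBIC))
E
python3 - <<'E'
from h import *
for n in("top","scene"):
    c=cam(n)
    for t in("test_jig","board","clamp_arm","handle_top","lens","camera_stand","meter","tape","heat_sink","driver"):
        for r in bot.trace(t,c)[:3]:
            print(n,t,round(r["confidence"],2),np.round(r["rect"],1),np.round(plane(c,*r["rect"][:2],0.0),3))
    if n=="top": crop(c,210,200,370,320,5,"pics/topc.png")
    else: crop(c,240,220,370,340,5,"pics/scc.png")
E
```

```text
top test_jig 0.85 [242.2 259.7  33.3  72.6] [0.482 0.172 0.   ]
top board 0.9 [293.1 197.4  34.9  35.7] [0.653 0.036 0.   ]
top board 0.84 [366.7 249.6  23.6  25.1] [ 0.507 -0.161  0.   ]
top handle_top 0.44 [237.1 231.2   9.1  15.9] [0.559 0.187 0.   ]
top lens 0.62 [322.2 243.9  23.7  36.5] [ 0.523 -0.042  0.   ]
top meter 0.75 [242.6 269.8  13.1  22.5] [0.454 0.171 0.   ]
top meter 0.74 [422.9 266.4  56.   53.7] [ 0.46 -0.31  0.  ]
top meter 0.52 [457.6 292.6  29.5  19.1] [ 0.39  -0.398  0.   ]
top tape 0.69 [161.6 270.2  25.6  21.7] [0.455 0.386 0.   ]
top heat_sink 0.6 [181.1 241.1  20.9  19.3] [0.533 0.337 0.   ]
scene test_jig 0.64 [300.  286.2  76.   79.2] [0.527 0.113 0.   ]
scene board 0.74 [282.9 258.8  18.5  17.4] [0.648 0.038 0.   ]
scene board 0.57 [310.7 301.5  21.6  13.3] [0.464 0.148 0.   ]
scene board 0.51 [355.6 244.9  16.7   4.2] [ 0.497 -0.149  0.   ]
scene clamp_arm 0.74 [299.  287.5  23.8  20.3] [0.526 0.119 0.   ]
scene handle_top 0.63 [286.2 264.1  10.7  26.9] [0.624 0.053 0.   ]
scene lens 0.64 [335.4 246.   27.   29.3] [ 0.548 -0.108  0.   ]
scene camera_stand 0.82 [333.4 255.3  45.6  38.6] [ 0.527 -0.063 -0.   ]
scene meter 0.65 [391.  224.6  51.6  20.3] [ 0.456 -0.316  0.   ]
scene meter 0.27 [259.  358.5  24.2  24.4] [0.452 0.384 0.   ]
scene tape 0.84 [260.5 358.5  24.7  23.4] [0.449 0.381 0.   ]
scene heat_sink 0.52 [246.9 334.2  21.8  19.6] [0.53  0.339 0.   ]
scene driver 0.41 [420.6 217.3   2.8  15.4] [ 0.391 -0.413  0.   ]
```

View pics/topc.png

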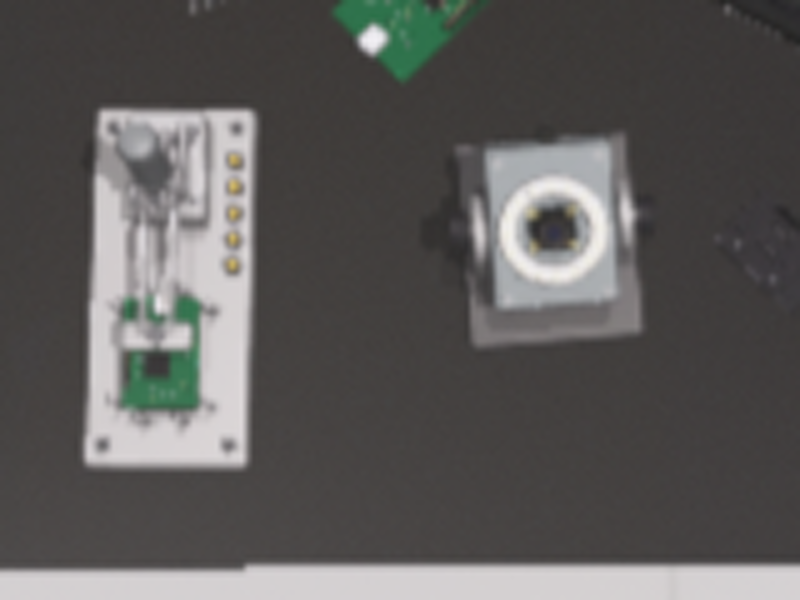

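View pics/scc.png

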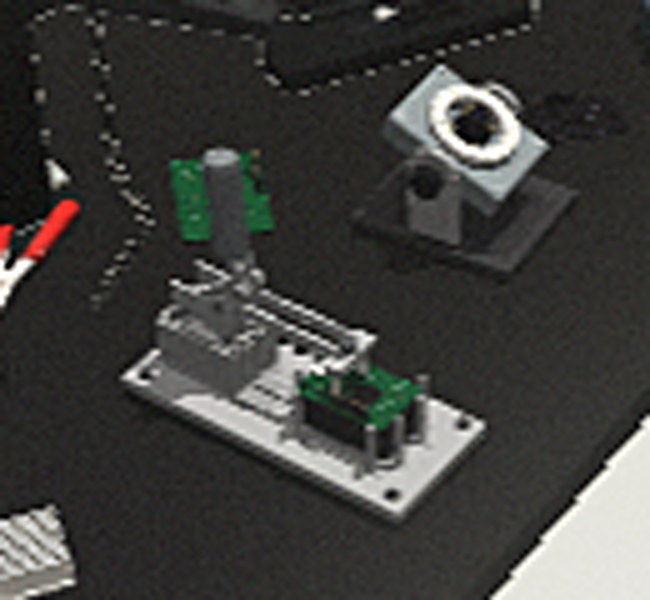

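```bash
python3 - <<'E'
from h import *
c=cam("top")
px=np.array([(99,110),(256,112),(247,466),(86,464)])/5+[210,200]-0.4
P=np.array([plane(c,u,v,.014) for u,v in px]);print(P.round(4))
# model corners jig: (135,42),(135,-42),(-55,-42),(-55,42)
M=np.array([(135,42),(135,-42),(-55,-42),(-55,42)])/1000
A=M-M.mean(0);B=P[:,:2]-P[:,:2].mean(0)
yaw=np.arctan2((A[:,0]*B[:,1]-A[:,1]*B[:,0]).sum(),(A*B).sum())
Rm=np.array([[np.cos(yaw),-np.sin(yaw)],[np.sin(yaw),np.cos(yaw)]])
t=P[:,:2].mean(0)-Rm@M.mean(0);print(yaw,np.degrees(yaw),t, (M@Rm.T+t-P[:,:2]).round(4))
q=np.array([(475,345),(640,330),(625,135),(457,148)])/5+[210,200]-.4
for z in (0,.008):print(np.array([plane(c,u,v,z) for u,v in q]).round(4))
q=np.array([(485,150),(610,140),(615,298),(497,306),(553,228)])/5+[210,200]-.4
for z in (.06,.088):print(np.array([plane(c,u,v,z) for u,v in q]).round(4))
E
```

```text
[[0.5829 0.2065 0.014 ]
 [0.5813 0.1223 0.014 ]
 [0.3919 0.125  0.014 ]
 [0.3935 0.2089 0.014 ]]
-0.014346080478172896 -0.8219698639543289 [0.44740098 0.16627503] [[ 0.0001 -0.0002]
 [ 0.0005 -0.    ]
 [-0.0001  0.0001]
 [-0.0005  0.0001]]
[[ 0.4565  0.0057  0.    ]
 [ 0.4639 -0.0824  0.    ]
 [ 0.5704 -0.0762  0.    ]
 [ 0.5638  0.0147  0.    ]]
[[ 0.4554  0.0057  0.008 ]
 [ 0.4628 -0.0819  0.008 ]
 [ 0.5687 -0.0758  0.008 ]
 [ 0.5621  0.0147  0.008 ]]
[[ 5.498e-01 -2.000e-04  6.000e-02]
 [ 5.547e-01 -6.490e-02  6.000e-02]
 [ 4.721e-01 -6.610e-02  6.000e-02]
 [ 4.684e-01 -5.800e-03  6.000e-02]
 [ 5.086e-01 -3.490e-02  6.000e-02]]
[[ 5.439e-01 -2.000e-04  8.800e-02]
 [ 5.486e-01 -6.350e-02  8.800e-02]
 [ 4.678e-01 -6.460e-02  8.800e-02]
 [ 4.642e-01 -5.600e-03  8.800e-02]
 [ 5.036e-01 -3.410e-02  8.800e-02]]
```

```bash
python3 -m handwheel '[{"dz":-0.8,"az":0.885},{"dz":-0.8,"az":0.885},{"dz":-0.8,"dx":0.5,"dy":-0.5},{"dz":-0.8,"dx":0.7,"dy":-1},{"dx":0.7,"dy":-1},{"dx":0.7,"dy":-1},{"dx":0.7,"dy":-1},{"dx":0.7,"dy":-1},{"dx":0.7,"dy":-1},{"dx":0.7,"dy":-1},{"dx":0.7,"dy":-1},{"dx":0.7,"dy":-1}]'
python3 -m handwheel '[{"dx":0.7,"dy":-1},{"dx":0.7,"dy":-1},{"dx":0.7,"dy":-1},{"dx":0.7,"dy":-1},{"dx":0.7,"dy":-1},{"dx":0.7,"dy":-1},{"dx":0.4,"dy":-1},{"dx":0.0,"dy":-0.5},{},{}]' -1
```

```text
invalid input
invalid input
```

```bash
python3 - <<'E'
from h import *
c=cam("wrist");cv2.imwrite("pics/w1.png",c["img"][:,:,::-1]);o=bot.get_obs();print(o["clock"],o["eef_pos"],o["tool_rot"],o["joint_pos"],c["eye"],c["rotation"])
for t in("test_jig","board","clamp_arm","handle_top","lens","camera_stand"):
        for r in bot.trace(t,c)[:3]: print(t,round(r["confidence"],2),np.round(r["rect"],1))
E
```

```text
1.35 [ 0.1240851  -0.48437704  0.21751394] [9.92150919e-01 1.25046203e-01 1.37527622e-05 1.19420824e-05] [-1.32003017e+00  2.40608464e-01  5.03060302e-03  1.33519133e+00
  2.43025364e-05  1.57081368e+00] [ 0.20350582 -0.4635203   0.37252052] [ 0.77942187 -0.60505793 -0.09922636  0.12868791]
```

View pics/w1.png

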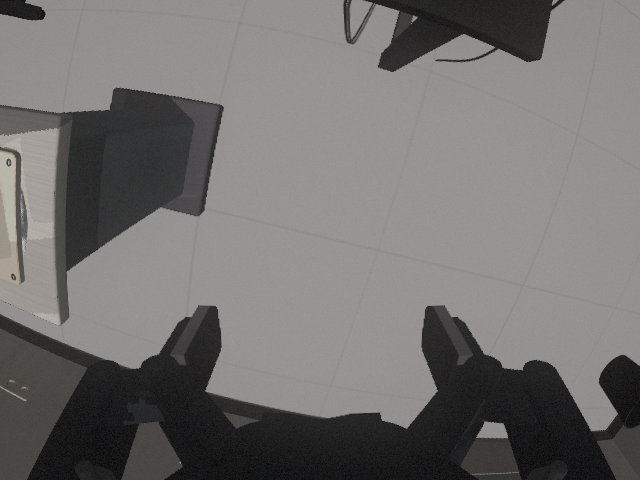

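```bash
python3 -m handwheel '[{"dx":0,"dy":0,"dz":-0.8,"ax":0,"ay":0,"az":0.885},{"dx":0,"dy":0,"dz":-0.8,"ax":0,"ay":0,"az":0.885},{"dx":0.5,"dy":-0.5,"dz":-0.8,"ax":0,"ay":0,"az":0},{"dx":0.7,"dy":-1,"dz":-0.8,"ax":0,"ay":0,"az":0}]' -1
```

```text
clock: 2.05
eef_pos: [0.1545, -0.448, 0.2978]
tool_rot: [1.0, -0.009, -0.0, 0.0]
ft_force: [0.7, -1.2, -0.4]
grip_width: 0.0281
```

```bash
python3 -m handwheel '[{"dx":0.65,"dy":-1,"dz":0,"ax":0,"ay":0,"az":0},{"dx":0.65,"dy":-1,"dz":0,"ax":0,"ay":0,"az":0},{"dx":0.65,"dy":-1,"dz":0,"ax":0,"ay":0,"az":0},{"dx":0.65,"dy":-1,"dz":0,"ax":0,"ay":0,"az":0},{"dx":0.65,"dy":-1,"dz":0,"ax":0,"ay":0,"az":0},{"dx":0.65,"dy":-1,"dz":0,"ax":0,"ay":0,"az":0},{"dx":0.65,"dy":-1,"dz":0,"ax":0,"ay":0,"az":0},{"dx":0.65,"dy":-1,"dz":0,"ax":0,"ay":0,"az":0},{"dx":0.65,"dy":-1,"dz":0,"ax":0,"ay":0,"az":0},{"dx":0.65,"dy":-1,"dz":0,"ax":0,"ay":0,"az":0},{"dx":0.65,"dy":-1,"dz":0,"ax":0,"ay":0,"az":0},{"dx":0.65,"dy":-1,"dz":0,"ax":0,"ay":0,"az":0}]' -1
python3 -m handwheel '[{"dx":0.65,"dy":-1,"dz":0,"ax":0,"ay":0,"az":0},{"dx":0.65,"dy":-1,"dz":0,"ax":0,"ay":0,"az":0},{"dx":0.65,"dy":-1,"dz":0,"ax":0,"ay":0,"az":0},{"dx":0.4,"dy":-0.5,"dz":0,"ax":0,"ay":0,"az":0},{"dx":0,"dy":0,"dz":0,"ax":0,"ay":0,"az":0},{"dx":0,"dy":0,"dz":0,"ax":0,"ay":0,"az":0}]'
python3 - <<'E'
from h import *
c=cam("wrist");cv2.imwrite("pics/w2.png",c["img"][:,:,::-1]);o=bot.get_obs();print(o["clock"],o["eef_pos"],o["tool_rot"],o["joint_pos"],c["eye"],c["rotation"])
for t in("board","clamp_arm","handle_top","lens","camera_stand"):
        for r in bot.trace(t,c)[:2]: print(t,round(r["confidence"],2),np.round(r["rect"],1))
import pickle;pickle.dump(c,open("w2.pkl","wb"))
E
```

```text
clock: 3.25
eef_pos: [0.3546, -0.1491, 0.2977]
tool_rot: [1.0, -0.007, 0.0, 0.0]
ft_force: [0.8, -0.5, -0.3]
grip_width: -0.0
clock: 3.85
eef_pos: [0.4138, -0.0635, 0.2974]
tool_rot: [1.0, -0.007, -0.0, 0.0]
ft_force: [-0.3, -0.1, 0.2]
grip_width: 0.0003
3.9 [ 0.41364478 -0.063874    0.29748755] [ 9.99972363e-01 -7.42976023e-03 -2.35454077e-04  1.27076442e-04] [-1.52965014e-01  5.60119931e-02 -7.96243684e-03  1.50725097e+00
 -3.19758116e-04  3.00348737e+00] [ 0.49594039 -0.06428166  0.45236845] [-0.69275566  0.70258786  0.11535971 -0.11468236]
board 0.89 [130.8 166.1  30.8  52. ]
board 0.74 [397.1 109.6  50.6  49.4]
clamp_arm 0.73 [123.2 134.   32.5  76.4]
handle_top 0.64 [ 90.8 100.3  62.9  25.7]
lens 0.76 [286.7  98.9  64.4  86.6]
lens 0.35 [574.1 194.5  85.4  52.2]
camera_stand 0.87 [290.2 103.5 104.3 100.1]
camera_stand 0.37 [571.7 192.7  80.9  49.6]
```

View pics/w2.png

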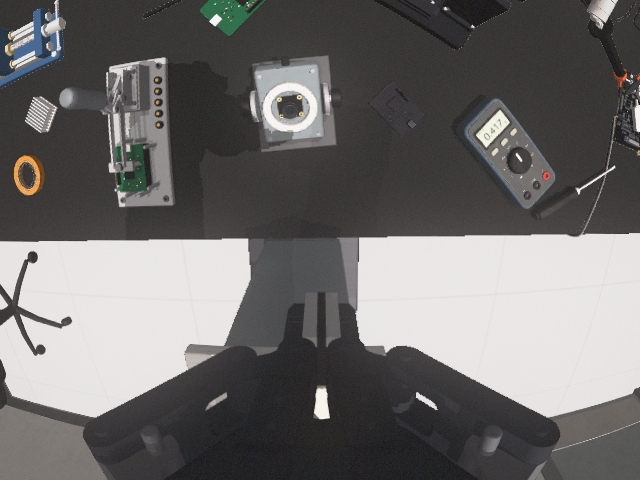

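```bash
python3 - <<'E'
from h import *
import pickle
w=pickle.load(open("w2.pkl","rb"));t=cam("top");s=cam("scene");pickle.dump((t,s),open("ts.pkl","wb"))
def ring(c,x0,y0,x1,y1,name):
    im=c["img"][y0:y1,x0:x1].astype(int);m=(im.min(2)>225).astype(np.uint8)
    n,l,st,ce=cv2.connectedComponentsWithStats(m);k=1+st[1:,4].argmax()
    cs,_=cv2.findContours((l==k).astype(np.uint8),cv2.RETR_EXTERNAL,cv2.CHAIN_APPROX_NONE)
    e=cv2.fitEllipse(max(cs,key=len));print(name,st[k],e);return e[0][0]+x0,e[0][1]+y0
a=ring(w,230,50,350,160,"w");b=ring(t,295,220,350,275,"t");d=ring(s,315,225,360,275,"s")
print(a,b,d);print(tri([(w,*a),(t,*b),(s,*d)]));print(tri([(w,*a),(t,*b)]),tri([(w,*a),(s,*d)]))
crop(w,40,40,200,220,3.3,"pics/w2a.png");crop(w,230,40,350,160,5,"pics/w2b.png")
E
```

```text
w [ 33  33  54  49 920] ((59.83335876464844, 57.01161575317383), (47.3060417175293, 52.695106506347656), 91.34307861328125)Traceback (most recent call last):
  File "<stdin>", line 9, in <module>
  File "<stdin>", line 6, in ring
ValueError: attempt to get argmax of an empty sequence
```

```bash
python3 - <<'E'
from h import *
import pickle
w=pickle.load(open("w2.pkl","rb"));t,s=pickle.load(open("ts.pkl","rb"))
def ring(c,x0,y0,x1,y1,name,th):
    im=c["img"][y0:y1,x0:x1].astype(int);print(im.min(2).max());m=(im.min(2)>th).astype(np.uint8)
    n,l,st,ce=cv2.connectedComponentsWithStats(m);k=1+st[1:,4].argmax()
    cs,_=cv2.findContours((l==k).astype(np.uint8),cv2.RETR_EXTERNAL,cv2.CHAIN_APPROX_NONE)
    e=cv2.fitEllipse(max(cs,key=len));print(name,st[k],e);return e[0][0]+x0,e[0][1]+y0
a=ring(w,230,50,350,160,"w",225)
b=ring(t,295,220,350,275,"t",190);d=ring(s,315,225,360,275,"s",200)
print(a,b,d);print(tri([(w,*a),(t,*b),(s,*d)]));print(tri([(w,*a),(t,*b)]),tri([(w,*a),(s,*d)]))
crop(w,40,40,200,220,3.3,"pics/w2a.png");crop(w,230,40,350,160,5,"pics/w2b.png")
E
```

```text
246
w [ 33  33  54  49 920] ((59.83335876464844, 57.01161575317383), (47.3060417175293, 52.695106506347656), 91.34307861328125)
215
t [ 42  24  13  31 306] ((48.598392486572266, 39.085304260253906), (12.628310203552246, 37.22068786621094), 0.5162359476089478)
255
s [11 12 18 15 95] ((19.43618392944336, 18.985334396362305), (11.92069149017334, 18.215469360351562), 121.27491760253906)
(289.83335876464844, 107.01161575317383) (343.59839248657227, 259.0853042602539) (334.43618392944336, 243.9853343963623)
(array([ 0.49630939, -0.05786641,  0.06125986]), [np.float64(0.026463571070213), np.float64(0.04364690594850926), np.float64(0.01948164099882176)])
(array([ 0.47714979, -0.06394779,  0.19057215]), [np.float64(0.03220188883258792), np.float64(0.03220188883258787)]) (array([ 0.50418455, -0.03365478,  0.07108345]), [np.float64(0.0003617923959240794), np.float64(0.00036179239592426987)])
```

View pics/w2a.png

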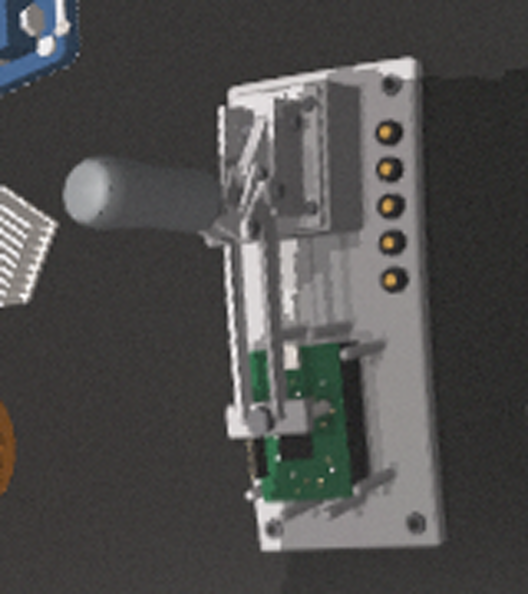

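View pics/w2b.png

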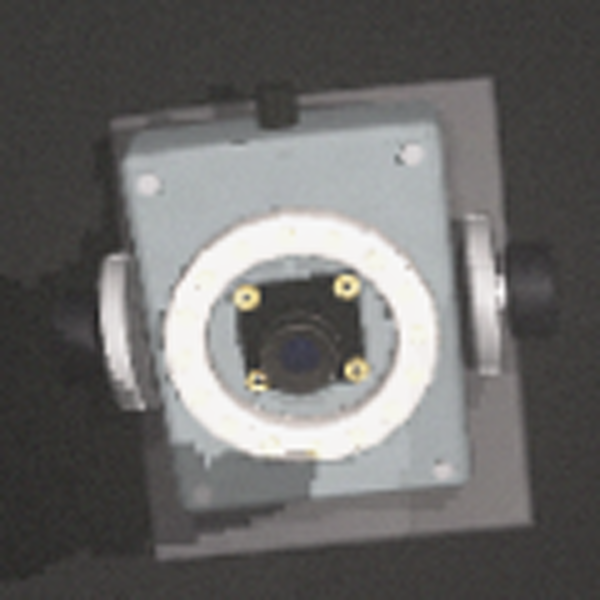

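```bash
python3 - <<'E'
from h import *
import pickle
from scipy.optimize import least_squares
w=pickle.load(open("w2.pkl","rb"))
ps=np.array([(148,184),(412,153),(443,470),(200,495)])/5+[230,40]-.4
def model(p):
    x,y,z,yaw,tilt,a,b=p
    Rm=R.from_euler("z",yaw)*R.from_euler("y",-tilt)
    X=np.array([[a,b,0],[a,-b,0],[-a,-b,0],[-a,b,0]]);return Rm.apply(X)+[x,y,z]
for tilt in (.436,):
  f=lambda p:np.r_[(proj(w,model(np.r_[p[:2],.068,p[2],tilt,p[3:]]))-ps).ravel()]
  r=least_squares(f,[.504,-.034,0,.037,.027]);print(r.x,r.fun.round(2))
foot=np.array([(157,560),(533,523),(492,78),(110,118)])/5+[230,40]-.4
F=np.array([plane(w,u,v,.008) for u,v in foot]);print(F.round(4))
for i,j in((0,3),(1,2)):
    d=F[j]-F[i];print(np.degrees(np.arctan2(d[1],d[0])),np.hypot(*d[:2]))
for i,j in((1,0),(2,3)):
    d=F[j]-F[i];print(np.degrees(np.arctan2(-d[0],d[1])),np.hypot(*d[:2]))
# handle top centre: w2a (92,192), scene crop (222,157), 
t,s=pickle.load(open("ts.pkl","rb"))
hw=np.array([92,192])/3.3+[40,40]-.4; hs=np.array([222,158])/5+[240,220]-.4
p,res=tri([(w,*hw),(s,*hs)]);print("handle",p,res)
y=-.0143;J=lambda q:np.r_[R.from_euler("z",-y).apply(np.r_[q[:2]-[.4474,.1663],q[2]])]
print(J(p)*1000)
# board corners at z=.042 in w: 
for q in ((355,345),(350,497),(265,497)):
    u=np.array(q)/3.3+40-.4; print(q,J(plane(w,*u,.042))*1000)
E
```

```text
[ 0.50598238 -0.03313293  0.07421756  0.03583412  0.02603375] [-0.19 -0.11  0.04  0.13 -0.02  0.05  0.18 -0.08]
[[ 0.4535  0.0078  0.008 ]
 [ 0.4603 -0.0824  0.008 ]
 [ 0.5675 -0.074   0.008 ]
 [ 0.5613  0.0159  0.008 ]]
4.307608168892478 0.10813512244053827
4.4922214481999285 0.10752678091614572
4.330086153888758 0.09047741779019887
3.943103078803486 0.0901327723086171
handle [0.53254719 0.16596888 0.15800887] [np.float64(8.860289372694244e-05), np.float64(8.860289372702034e-05)]
[ 85.14321793   0.88648039 158.00886672]
(355, 345) [ 27.14569017 -25.55432292  42.        ]
(350, 497) [-28.5359885 -17.8946312  42.       ]
(265, 497) [-27.02043016  19.61415242  42.        ]
```

```bash
python3 -m handwheel '[{"dx":0.32,"dy":-0.93,"dz":0,"ax":0,"ay":0,"az":0},{"dx":0.32,"dy":-0.93,"dz":0,"ax":0,"ay":0,"az":0},{"dx":0.32,"dy":-0.93,"dz":0,"ax":0,"ay":0,"az":0},{"dx":0.32,"dy":-0.93,"dz":0,"ax":0,"ay":0,"az":0},{"dx":0.32,"dy":-0.93,"dz":0,"ax":0,"ay":0,"az":0},{"dx":0.32,"dy":-0.93,"dz":0,"ax":0,"ay":0,"az":0},{"dx":0.32,"dy":-0.93,"dz":0,"ax":0,"ay":0,"az":0},{"dx":0.32,"dy":-0.93,"dz":0,"ax":0,"ay":0,"az":0},{"dx":0.32,"dy":-0.93,"dz":0,"ax":0,"ay":0,"az":0},{"dx":0.32,"dy":-0.93,"dz":0,"ax":0,"ay":0,"az":0}]' -1
python3 -m handwheel '[{"dx":0,"dy":0,"dz":1,"ax":0,"ay":0,"az":0},{"dx":0,"dy":0,"dz":1,"ax":0,"ay":0,"az":0},{"dx":0,"dy":0,"dz":1,"ax":0,"ay":0,"az":0},{"dx":0,"dy":0,"dz":0.8,"ax":0,"ay":0,"az":0},{"dx":0,"dy":0,"dz":0,"ax":0,"ay":0,"az":0},{"dx":0,"dy":0,"dz":0,"ax":0,"ay":0,"az":0}]' -1
python3 - <<'E'
from h import *
c=cam("wrist");cv2.imwrite("pics/w3.png",c["img"][:,:,::-1])
c=cam("scene");crop(c,200,150,400,300,4,"pics/s3.png")
E
```

```text
clock: 5.25
eef_pos: [0.4934, 0.0788, 0.3035]
tool_rot: [0.998, 0.055, -0.002, -0.038]
ft_force: [0.5, -0.9, 0.3]
grip_width: -0.0002
clock: 5.85
eef_pos: [0.4925, 0.0818, 0.2091]
tool_rot: [0.998, 0.058, -0.003, -0.039]
ft_force: [-0.1, 0.3, 1.2]
grip_width: -0.0
```

View pics/w3.png

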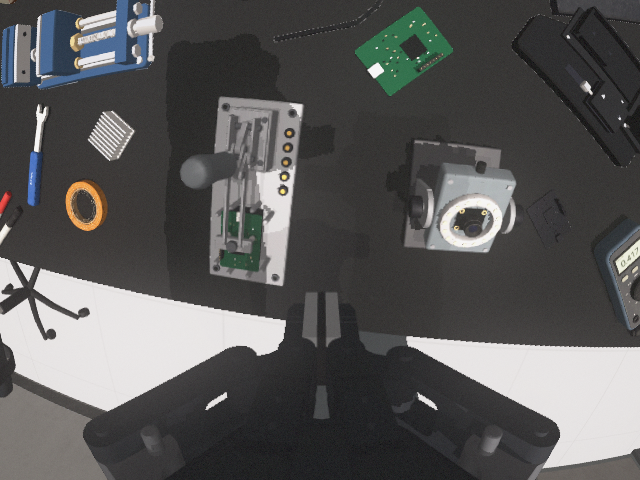

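View pics/s3.png

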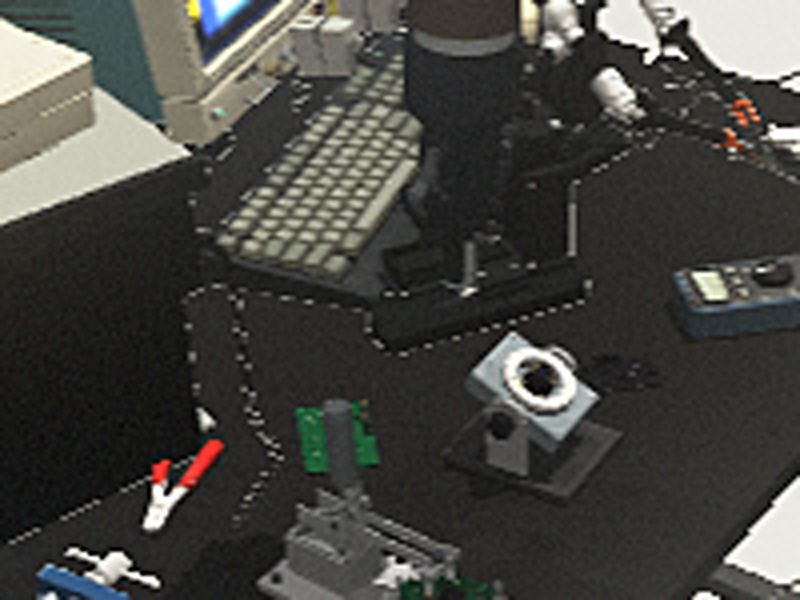

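```bash
python3 -m handwheel '[{"dx":0,"dy":0,"dz":-0.5,"ax":0,"ay":0,"az":-1},{"dx":0,"dy":0,"dz":-0.5,"ax":0,"ay":0,"az":-1},{"dx":0,"dy":0,"dz":0,"ax":0,"ay":0,"az":-1},{"dx":0,"dy":0,"dz":0,"ax":0,"ay":0,"az":-1},{"dx":0,"dy":0,"dz":0,"ax":0,"ay":0,"az":-1},{"dx":0,"dy":0,"dz":0,"ax":0,"ay":0,"az":-1},{"dx":0,"dy":0,"dz":0,"ax":0,"ay":0,"az":-1},{"dx":0,"dy":0,"dz":0,"ax":0,"ay":0,"az":-1},{"dx":0,"dy":0,"dz":0,"ax":0,"ay":0,"az":-1},{"dx":0,"dy":0,"dz":0,"ax":0,"ay":0,"az":-1},{"dx":0,"dy":0,"dz":0,"ax":0,"ay":0,"az":-1},{"dx":0,"dy":0,"dz":0,"ax":0,"ay":0,"az":-1}]' -1
python3 -m handwheel '[{"dx":0,"dy":0,"dz":0,"ax":0,"ay":0,"az":-1},{"dx":0,"dy":0,"dz":0,"ax":0,"ay":0,"az":-1},{"dx":0,"dy":0,"dz":0,"ax":0,"ay":0,"az":-1},{"dx":0,"dy":0,"dz":0,"ax":0,"ay":0,"az":-1},{"dx":0,"dy":0,"dz":0,"ax":0,"ay":0,"az":-1},{"dx":0,"dy":0,"dz":0,"ax":0,"ay":0,"az":-1},{"dx":0,"dy":0,"dz":0,"ax":0,"ay":0,"az":-1},{"dx":0,"dy":0,"dz":0,"ax":0,"ay":0,"az":0},{"dx":0,"dy":0,"dz":0,"ax":0,"ay":0,"az":0}]' -1
cat >> h.py <<'E'
def goto(p,q=None,sc=1):
    o=bot.get_obs();r=R.from_quat(o["tool_rot"]);d=r.inv().apply(np.array(p)-o["eef_pos"])/.025
    print("clock",o["clock"],"pos",o["eef_pos"].round(4),"j",np.round(o["joint_pos"],2),"F",np.round(o["ft_force"],1))
    print("shift units",d.round(2))
    if q is not None: print("turn units (apply in tool)",((r.inv()*q).as_rotvec()/.15).round(3), "axes x",r.apply([1,0,0]).round(3),"z",r.apply([0,0,1]).round(3))
def jw(X,Y,Z):
    return R.from_euler("z",-.0143).apply(np.array([X,Y,Z])/1000)+[.4474,.1663,0]
Qdown=R.from_euler("z",np.pi-.0143)*R.from_quat([1,0,0,0])
E
python3 - <<'E'
from h import *
goto(jw(50,1,155),Qdown)
E
```

```text
clock: 7.15
eef_pos: [0.4935, 0.0796, 0.2354]
tool_rot: [0.573, 0.819, 0.03, -0.025]
ft_force: [0.0, -0.3, 0.5]
grip_width: 0.0004
clock: 8.05
eef_pos: [0.4931, 0.0795, 0.2347]
tool_rot: [0.09, 0.995, 0.039, -0.007]
ft_force: [0.5, 0.4, 0.1]
grip_width: -0.0003
clock 8.05 pos [0.4931 0.0795 0.2347] j [0.11 0.23 0.03 1.37 0.08 0.29] F [0.5 0.4 0.1]
shift units [0.38 3.21 3.45]
turn units (apply in tool) [ 0.514 -0.1   -1.102] axes x [-0.984  0.178  0.021] z [-0.008  0.078 -0.997]
```

```bash
python3 -m handwheel '[{"dx":0,"dy":0,"dz":0,"ax":0.257,"ay":-0.05,"az":-0.551},{"dx":0,"dy":0,"dz":0,"ax":0.257,"ay":-0.05,"az":-0.551},{"dx":0,"dy":0,"dz":0,"ax":0,"ay":0,"az":0}]' -1
python3 - <<'E'
from h import *
goto(jw(48,1,200),Qdown)
E
```

```text
clock: 8.35
eef_pos: [0.4927, 0.0803, 0.2342]
tool_rot: [0.006, 1.0, 0.0, -0.0]
ft_force: [0.5, 0.1, 1.0]
grip_width: 0.0001
clock 8.35 pos [0.4927 0.0803 0.2342] j [0.16 0.23 0.04 1.38 0.   0.17] F [0.5 0.1 1. ]
shift units [-0.07  3.45  1.37]
turn units (apply in tool) [ 0.    -0.006  0.017] axes x [-1.     0.012  0.001] z [-0.001  0.    -1.   ]
```

```bash
python3 -m handwheel '[{"dx":0,"dy":0.86,"dz":0,"ax":0,"ay":0,"az":0},{"dx":0,"dy":0.86,"dz":0,"ax":0,"ay":0,"az":0},{"dx":0,"dy":0.86,"dz":0,"ax":0,"ay":0,"az":0},{"dx":0,"dy":0.86,"dz":0,"ax":0,"ay":0,"az":0},{"dx":0,"dy":0,"dz":0.8,"ax":0,"ay":0,"az":0},{"dx":0,"dy":0,"dz":0.8,"ax":0,"ay":0,"az":0},{"dx":0,"dy":0,"dz":0.8,"ax":0,"ay":0,"az":0},{"dx":0,"dy":0,"dz":0.7,"ax":0,"ay":0,"az":0},{"dx":0,"dy":0,"dz":0,"ax":0,"ay":0,"az":0},{"dx":0,"dy":0,"dz":0,"ax":0,"ay":0,"az":0}]' -1
python3 - <<'E'
from h import *
goto(jw(65,1,155),Qdown)
c=cam("scene");crop(c,220,180,380,300,5,"pics/s4.png")
c=cam("wrist");cv2.imwrite("pics/w4.png",c["img"][:,:,::-1])
E
```

```text
clock: 9.35
eef_pos: [0.4935, 0.1653, 0.1565]
tool_rot: [0.007, 1.0, 0.0, -0.001]
ft_force: [-0.5, -0.2, 0.6]
grip_width: 0.0002
clock 9.35 pos [0.4935 0.1653 0.1565] j [ 0.32  0.32 -0.05  1.2   0.    0.34] F [-0.5 -0.2  0.6]
shift units [-0.76  0.05  0.06]
turn units (apply in tool) [ 0.    -0.014  0.008] axes x [-1.     0.013  0.002] z [-0.002  0.    -1.   ]
```

View pics/s4.png

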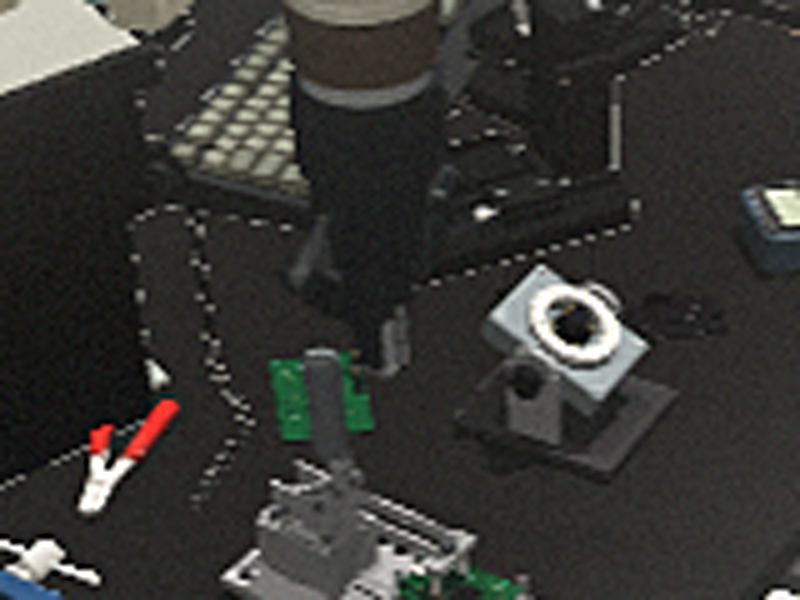

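View pics/w4.png

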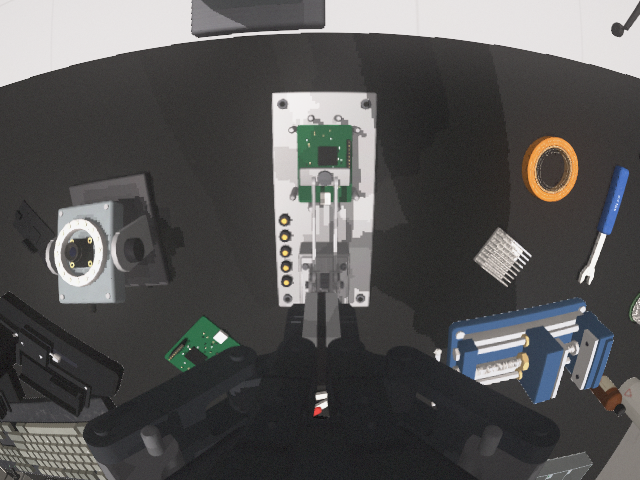

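```bash
python3 -m handwheel '[{"dx":-0.7,"dy":0,"dz":-0.18,"ax":0,"ay":0,"az":0},{"dx":-0.48,"dy":0,"dz":0.04,"ax":0,"ay":0,"az":0},{"dx":-0.48,"dy":0,"dz":0.04,"ax":0,"ay":0,"az":0},{"dx":0,"dy":0,"dz":0,"ax":0,"ay":0,"az":0}]' -1
python3 -m handwheel '[{"dx":-0.47,"dy":0,"dz":0.16,"ax":0,"ay":0,"az":0},{"dx":-0.47,"dy":0,"dz":0.16,"ax":0,"ay":0,"az":0},{"dx":0,"dy":0,"dz":0,"ax":0,"ay":0,"az":0}]' -1
python3 - <<'E'
from h import *
goto(jw(111,1,151),Qdown)
c=cam("scene");crop(c,220,180,380,300,5,"pics/s5.png")
c=cam("wrist");cv2.imwrite("pics/w5.png",c["img"][:,:,::-1])
E
```

```text
clock: 9.85
eef_pos: [0.5368, 0.1652, 0.1596]
tool_rot: [0.006, 1.0, 0.0, 0.001]
ft_force: [-0.0, -0.0, 0.0]
grip_width: -0.0003
clock: 10.15
eef_pos: [0.5594, 0.1646, 0.1497]
tool_rot: [0.006, 1.0, -0.0, -0.001]
ft_force: [0.5, 0.2, 0.5]
grip_width: 0.0
clock 10.15 pos [0.5594 0.1646 0.1497] j [0.29 0.44 0.11 1.25 0.   0.3 ] F [0.5 0.2 0.5]
shift units [ 0.04  0.04 -0.05]
turn units (apply in tool) [-0.003 -0.013  0.017] axes x [-1.     0.012  0.002] z [-0.002 -0.    -1.   ]
```

View pics/s5.png

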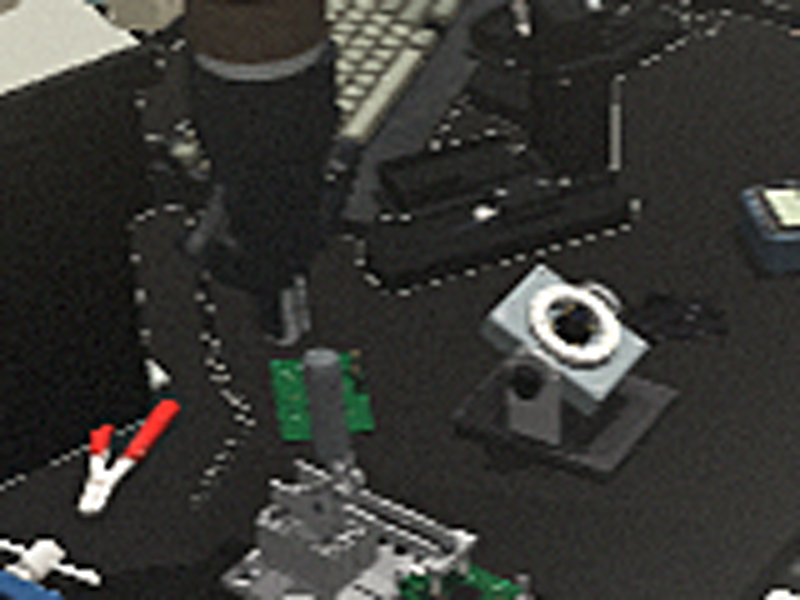

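View pics/w5.png

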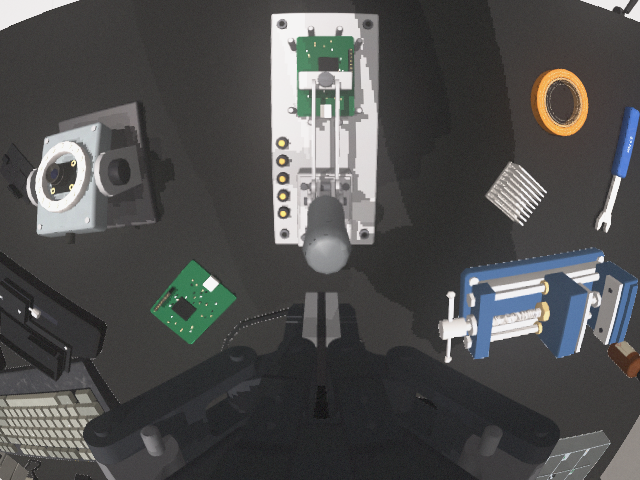

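```bash
python3 - <<'E'
from h import *
import pickle
t,s=pickle.load(open("ts.pkl","rb"))
o=bot.get_obs();p=o["eef_pos"]
for d in(0,.019,-.02): print(d,(proj(s,p+[0,0,-d])-[220,180])*5)
for X,Z in((85,164),(85,158)): print(X,Z,(proj(s,jw(X,0,Z))-[220,180])*5,proj(s,jw(X,0,Z)))
r=R.from_quat(o["tool_rot"]);w=cam("wrist");pickle.dump(w,open("w5.pkl","wb"))
for d in(0,.019,.03): print("w",proj(w,p+r.apply([0,0,d])),proj(w,p+r.apply([.011,0,d])))
print(proj(w,jw(85,0,164)))
hw=(327,253);hs=(322/5+220-.1,356/5+180-.1);p,e=tri([(w,*hw),(s,*hs)]);print(p,e)
E
```

```text
0 [[284.42289724 350.72842569]]
0.019 [[286.81771923 378.98197996]]
-0.02 [[281.85703512 320.45697951]]
85 164 [[320.44075395 346.06536697]] [[284.08815079 249.21307339]]
85 158 [[321.11442359 355.19783938]] [[284.22288472 251.03956788]]
w [[320.60848878 297.62639062]] [[320.59686232 276.54553496]]
w [[320.68127913 280.31209287]] [[320.67299638 260.72214948]]
w [[320.71789913 271.62135655]] [[320.71104221 252.83633569]]
[[321.02668877 258.02335334]]
[0.53106501 0.16731187 0.16004804] [np.float64(0.0006877849110255048), np.float64(0.0006877849110254149)]
```

```bash
python3 - <<'E'
from h import *
import pickle
w=pickle.load(open("w5.pkl","rb"))
r=R.from_quat(bot.get_obs()["tool_rot"]);p=bot.get_obs()["eef_pos"]
im=w["img"].copy()
for d in np.arange(-40,25,10)/1000:
  for x in(-.011,.011):
    u,v=proj(w,p+r.apply([x,0,d]))[0];cv2.circle(im,(int(round(u)),int(round(v))),1,(255,0,0) if x>0 else (0,255,255),-1)
w["img"]=im;crop(w,250,200,400,320,5,"pics/w5c.png")
s=cam("scene");im=s["img"].copy()
for d in np.arange(-40,25,10)/1000:
    u,v=proj(s,p+r.apply([0,0,d]))[0];im[int(round(v)),int(round(u))]=(255,0,0)
s["img"]=im;crop(s,240,210,320,270,10,"pics/s5c.png")
E
```

```text
(no output)
```

View pics/w5c.png

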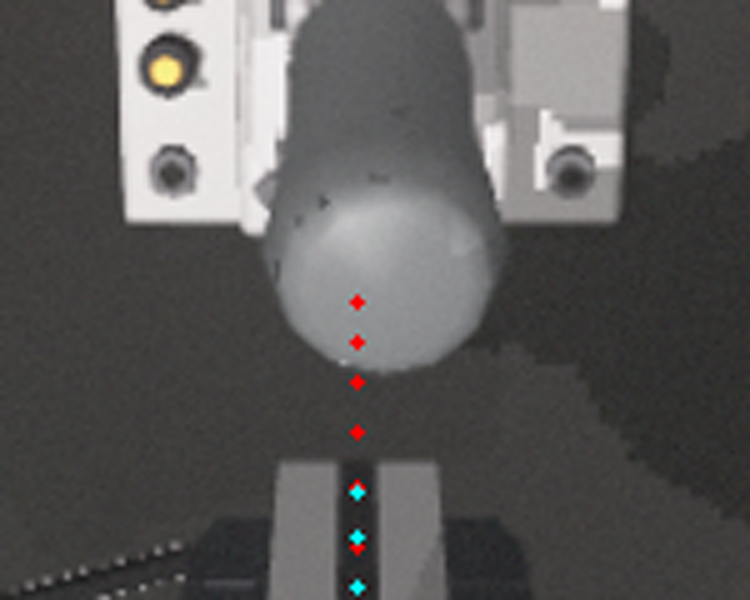

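View pics/s5c.png

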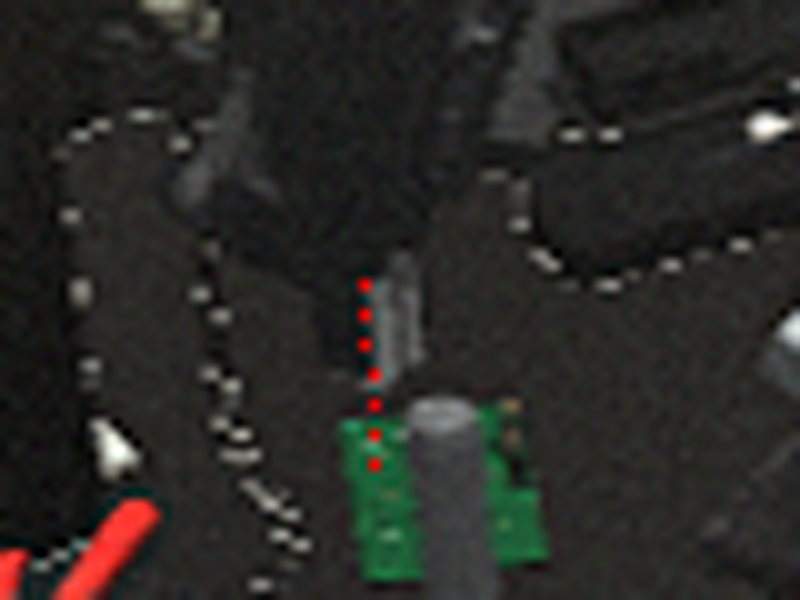

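```bash
python3 - <<'E'
from h import *
import pickle
from scipy.optimize import least_squares
w=pickle.load(open("w5.pkl","rb"))
crop(w,260,0,400,260,2.3,"pics/w5j.png")
w2=pickle.load(open("w2.pkl","rb"))
crop(w2,90,50,190,215,3.6,"pics/w2j.png")
E
```

```text
(no output)
```

View pics/w5j.png

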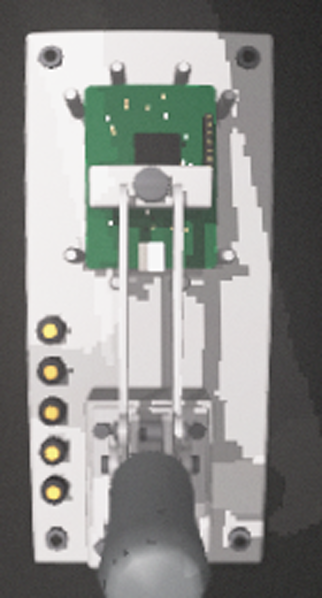

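View pics/w2j.png

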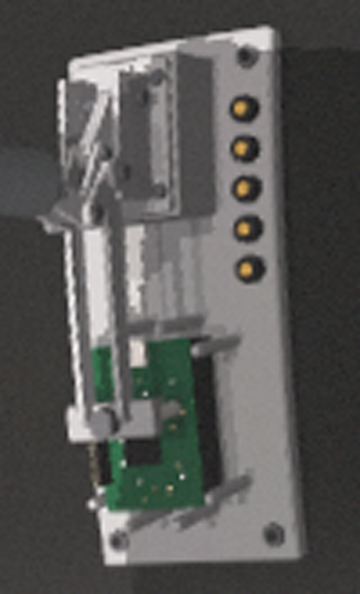

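```bash
python3 - <<'E'
from h import *
import pickle
from scipy.optimize import least_squares
w=pickle.load(open("w5.pkl","rb"))
px=np.array([(26,35),(273,36),(265,562),(34,561),(85,87),(216,87),(216,270),(86,270)])/2.3+[260,0]-.3
M=np.array([jw(*q) for q in [(-55,-42,14),(-55,42,14),(135,42,14),(135,-42,14),(-29,-20,42),(-29,20,42),(29,20,42),(29,-20,42)]])
print((proj(w,M)-px).round(1))
r0=R.from_quat(w["rotation"])
def f(p):
    c=dict(w);c["eye"]=w["eye"]+p[:3];c["rotation"]=(R.from_rotvec(p[3:])*r0).as_quat();return (proj(c,M)-px).ravel()
s=least_squares(f,np.zeros(6));print(s.x.round(4),s.fun.round(1))
f2=lambda p:f(np.r_[p,0,0,0]);s=least_squares(f2,np.zeros(3));print(s.x.round(4),s.fun.round(1))
E
```

```text
[[-3.6 -1.1]
 [-2.1 -1.2]
 [-3.8  2.5]
 [-3.4  2.6]
 [-3.8 -0.9]
 [-2.9 -0.7]
 [-3.4  0.2]
 [-4.2  0.1]]
[-0.0005 -0.0024  0.0044 -0.0008 -0.0027 -0.0038] [ 0.1 -0.1  0.  -0.3 -0.9  0.1  0.9  0.5  0.1  0.1  0.   0.2 -0.2 -0.2
 -0.1 -0.3]
[ 0.0003 -0.0026  0.0045] [ 0.5 -0.2  0.3  0.  -1.4  0.3  0.3  0.4  0.3 -0.1  0.2  0.3 -0.3 -0.2
 -0.1 -0.5]
```

```bash
python3 -m handwheel '[{"dx":0,"dy":0.04,"dz":-1,"ax":0,"ay":0,"az":0},{"dx":0.1,"dy":0,"dz":-0.4,"ax":0,"ay":0,"az":0},{"dx":0.8,"dy":0,"dz":0,"ax":0,"ay":0,"az":0},{"dx":0.8,"dy":0,"dz":0,"ax":0,"ay":0,"az":0},{"dx":0.9,"dy":0,"dz":0,"ax":0,"ay":0,"az":0},{"dx":0,"dy":0,"dz":0.7,"ax":0,"ay":0,"az":0},{"dx":0,"dy":0,"dz":0.8,"ax":0,"ay":0,"az":0},{"dx":0,"dy":0,"dz":0.8,"ax":0,"ay":0,"az":0},{"dx":0,"dy":0,"dz":0,"ax":0,"ay":0,"az":0},{"dx":0,"dy":0,"dz":0,"ax":0,"ay":0,"az":0}]' -1
python3 - <<'E'
from h import *
goto(jw(65,1,127),Qdown)
c=cam("scene");crop(c,220,180,380,300,5,"pics/s6.png")
E
```

```text
clock: 11.35
eef_pos: [0.4931, 0.1664, 0.1285]
tool_rot: [0.006, 1.0, -0.0, -0.001]
ft_force: [0.2, 0.1, 1.4]
grip_width: 0.0005
clock 11.35 pos [0.4931 0.1664 0.1285] j [ 0.33  0.34 -0.1   1.13  0.    0.34] F [0.2 0.1 1.4]
shift units [-0.77  0.01  0.06]
turn units (apply in tool) [-0.002 -0.013  0.022] axes x [-1.     0.011  0.002] z [-0.002 -0.    -1.   ]
```

View pics/s6.png

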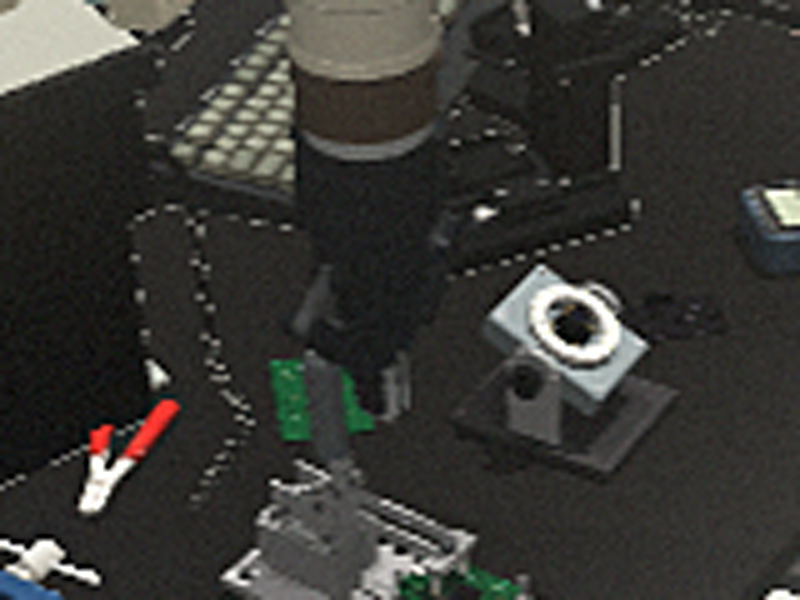

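```bash
python3 -m handwheel '[{"dx":-0.5,"dy":0,"dz":-0.1,"ax":0,"ay":0,"az":0},{"dx":-0.4,"dy":0,"dz":0,"ax":0,"ay":0,"az":0},{"dx":-0.4,"dy":0,"dz":0,"ax":0,"ay":0,"az":0},{"dx":0,"dy":0,"dz":0,"ax":0,"ay":0,"az":0}]' -1
python3 - <<'E'
from h import *
goto(jw(111,1,151),Qdown)
c=cam("scene");crop(c,220,180,380,300,5,"pics/s7.png")
E
```

```text
clock: 11.8
eef_pos: [0.5276, 0.1662, 0.131]
tool_rot: [0.006, 1.0, 0.0, 0.0]
ft_force: [-0.0, 0.4, -0.4]
grip_width: 0.0
clock 11.8 pos [0.5276 0.1662 0.131 ] j [ 0.31  0.4  -0.01  1.17  0.    0.32] F [-0.   0.4 -0.4]
shift units [-1.23 -0.   -0.8 ]
turn units (apply in tool) [0.002 0.001 0.017] axes x [-1.     0.012 -0.   ] z [ 0.  0. -1.]
```

View pics/s7.png

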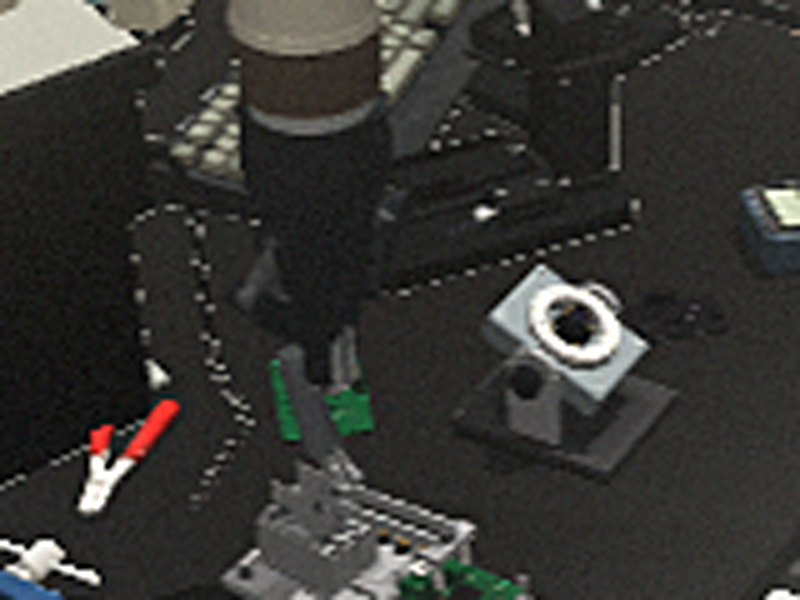

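```bash
python3 -m handwheel '[{"dx":-0.41,"dy":0,"dz":0.11,"ax":0,"ay":0,"az":0},{"dx":-0.41,"dy":0,"dz":0.11,"ax":0,"ay":0,"az":0},{"dx":-0.41,"dy":0,"dz":0.11,"ax":0,"ay":0,"az":0},{"dx":-0.44,"dy":0,"dz":0.28,"ax":0,"ay":0,"az":0},{"dx":-0.44,"dy":0,"dz":0.28,"ax":0,"ay":0,"az":0},{"dx":0,"dy":0,"dz":0,"ax":0,"ay":0,"az":0}]' -1
python3 - <<'E'
from h import *
goto(jw(151,1,90),Qdown)
c=cam("scene");crop(c,220,180,380,300,5,"pics/s8.png")
c=cam("wrist");cv2.imwrite("pics/w8.png",c["img"][:,:,::-1])
E
```

```text
clock: 12.45
eef_pos: [0.5793, 0.1651, 0.1062]
tool_rot: [0.006, 1.0, -0.0, -0.002]
ft_force: [-1.2, -0.2, 0.1]
grip_width: -0.0001
clock 12.45 pos [0.5793 0.1651 0.1062] j [0.28 0.51 0.11 1.17 0.   0.29] F [-1.2 -0.2  0.1]
shift units [-0.76  0.01  0.64]
turn units (apply in tool) [-0.006 -0.023  0.016] axes x [-1.     0.012  0.003] z [-0.003 -0.001 -1.   ]
```

View pics/s8.png

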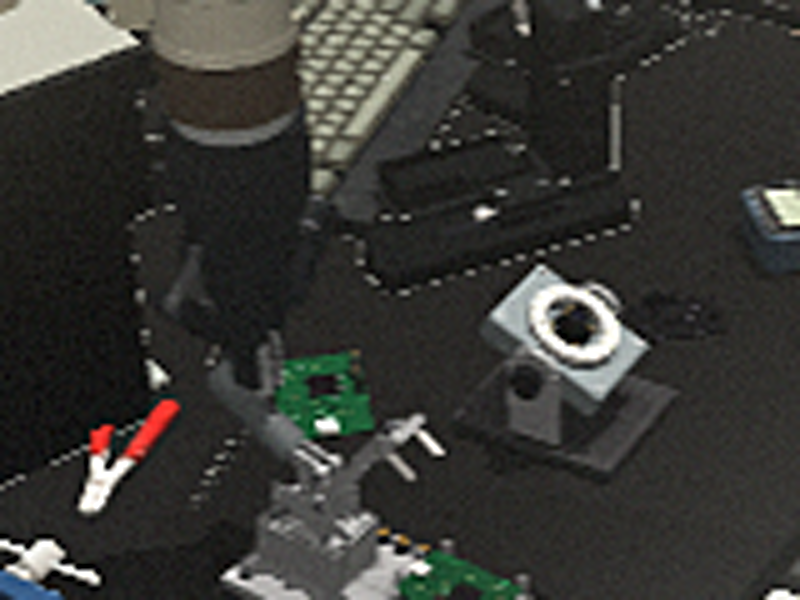

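View pics/w8.png

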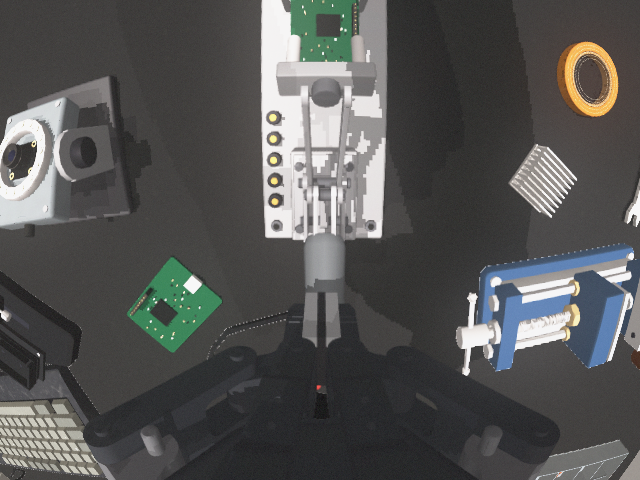

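```bash
python3 -m handwheel '[{"dx":-0.38,"dy":0,"dz":0.33,"ax":0,"ay":0,"az":0},{"dx":-0.36,"dy":0,"dz":0.36,"ax":0,"ay":0,"az":0},{"dx":-0.22,"dy":0,"dz":0.45,"ax":0,"ay":0,"az":0},{"dx":-0.2,"dy":0,"dz":0.45,"ax":0,"ay":0,"az":0},{"dx":0,"dy":0,"dz":0,"ax":0,"ay":0,"az":0}]' -1
python3 - <<'E'
from h import *
goto(jw(165,1,57),Qdown)
c=cam("scene");crop(c,220,180,380,300,5,"pics/s9.png")
c=cam("wrist");cv2.imwrite("pics/w9.png",c["img"][:,:,::-1])
E
```

```text
clock: 13.05
eef_pos: [0.6064, 0.1646, 0.0655]
tool_rot: [0.006, 1.0, -0.001, -0.003]
ft_force: [-0.2, -0.6, 1.4]
grip_width: 0.0001
clock 13.05 pos [0.6064 0.1646 0.0655] j [0.26 0.59 0.14 1.12 0.   0.28] F [-0.2 -0.6  1.4]
shift units [-0.24  0.02  0.34]
turn units (apply in tool) [-0.01  -0.039  0.019] axes x [-1.     0.011  0.006] z [-0.006 -0.001 -1.   ]
```

View pics/s9.png

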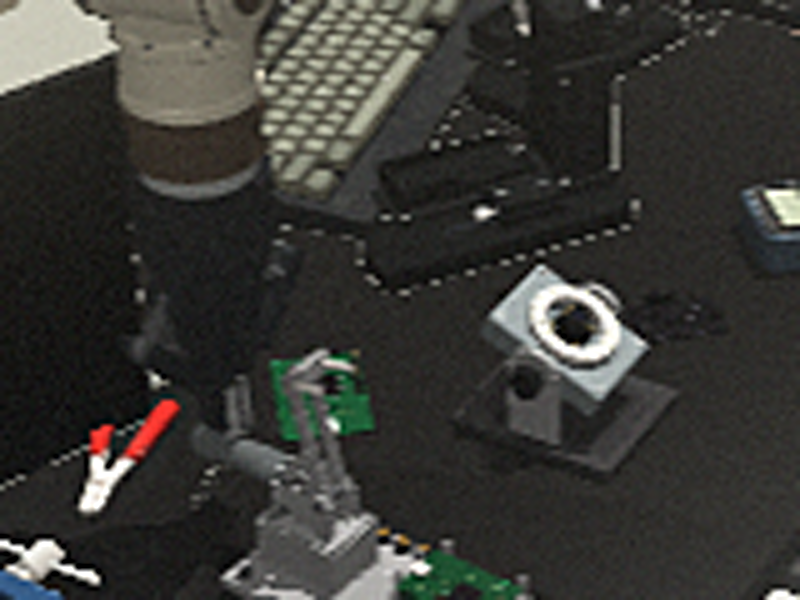

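View pics/w9.png

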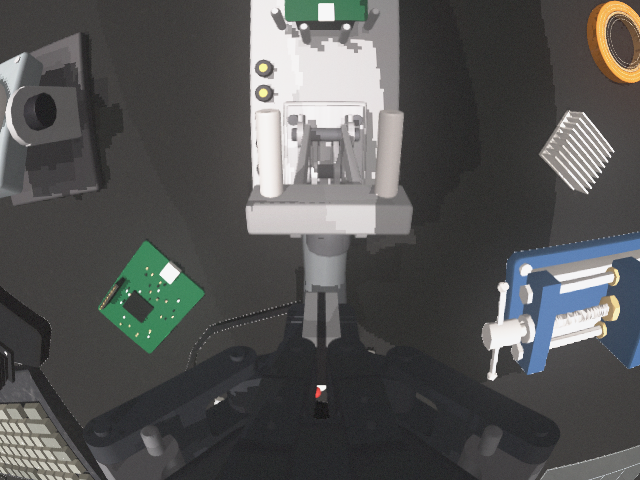

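```bash
python3 -m handwheel '[{"dx":-0.15,"dy":0,"dz":0.35,"ax":0,"ay":0,"az":0},{"dx":-0.05,"dy":0,"dz":0.3,"ax":0,"ay":0,"az":0},{"dx":0,"dy":0,"dz":0,"ax":0,"ay":0,"az":0}]' -1
python3 - <<'E'
from h import *
goto(jw(165,1,57),Qdown)
c=cam("scene");crop(c,220,180,380,300,5,"pics/s10.png")
E
```

```text
clock: 13.45
eef_pos: [0.6122, 0.1659, 0.058]
tool_rot: [0.005, 1.0, 0.001, 0.0]
ft_force: [-14.0, -1.9, 30.1]
grip_width: -0.0001
clock 13.45 pos [0.6122 0.1659 0.058 ] j [0.26 0.61 0.14 1.1  0.   0.27] F [-14.   -1.9  30.1]
shift units [-0.01 -0.04  0.04]
turn units (apply in tool) [0.013 0.002 0.025] axes x [-1.    0.01 -0.  ] z [ 0.     0.002 -1.   ]
```

View pics/s10.png

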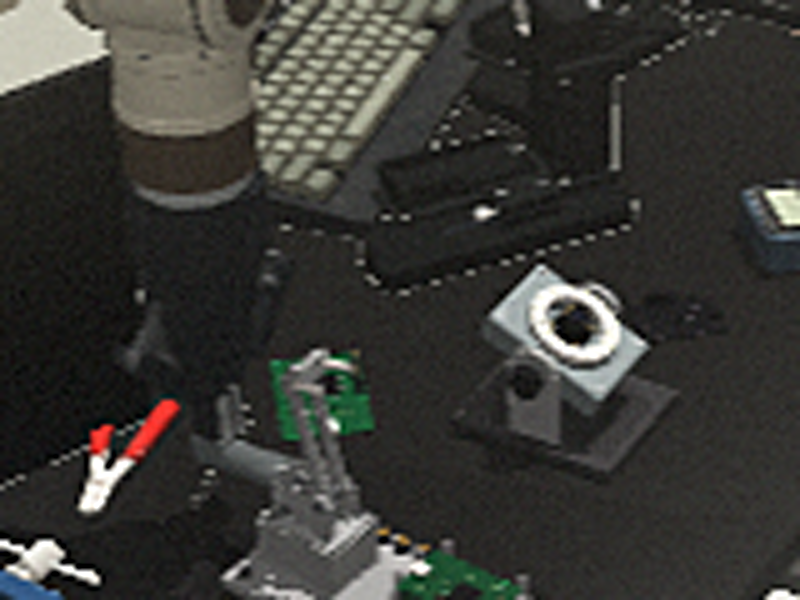

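```bash
python3 -m handwheel '[{"dx":0,"dy":0,"dz":-0.6,"ax":0,"ay":0,"az":0},{"dx":0,"dy":0,"dz":-1,"ax":0,"ay":0,"az":0},{"dx":0,"dy":0,"dz":-1,"ax":0,"ay":0,"az":0},{"dx":0,"dy":0,"dz":-1,"ax":0,"ay":0,"az":0},{"dx":0,"dy":0,"dz":-1,"ax":0,"ay":0,"az":0},{"dx":0,"dy":0,"dz":-1,"ax":0,"ay":0,"az":0},{"dx":0,"dy":0,"dz":-0.6,"ax":0,"ay":0,"az":0},{"dx":1,"dy":0,"dz":0,"ax":0,"ay":0,"az":0},{"dx":1,"dy":0,"dz":0,"ax":0,"ay":0,"az":0},{"dx":1,"dy":0,"dz":0,"ax":0,"ay":0,"az":0},{"dx":1,"dy":0,"dz":0,"ax":0,"ay":0,"az":0}]' -1
python3 -m handwheel '[{"dx":1,"dy":0,"dz":0,"ax":0,"ay":0,"az":0},{"dx":1,"dy":0,"dz":0,"ax":0,"ay":0,"az":0},{"dx":0.6,"dy":0,"dz":0,"ax":0,"ay":0,"az":0},{"dx":0,"dy":0,"dz":0,"ax":0,"ay":0,"az":0},{"dx":0,"dy":0,"dz":0,"ax":0,"ay":0,"az":0},{"dx":0,"dy":0,"dz":0,"ax":0,"ay":0,"az":0}]' 1
python3 - <<'E'
from h import *
import pickle
goto(jw(0,0,150),Qdown)
w=cam("wrist");cv2.imwrite("pics/w11.png",w["img"][:,:,::-1]);pickle.dump(w,open("w11.pkl","wb"))
E
```

```text
clock: 14.6
eef_pos: [0.512, 0.1662, 0.2074]
tool_rot: [0.006, 1.0, 0.0, -0.0]
ft_force: [-0.4, 1.1, 0.8]
grip_width: 0.0002
clock: 15.2
eef_pos: [0.4487, 0.1671, 0.2076]
tool_rot: [0.006, 1.0, 0.0, -0.0]
ft_force: [0.2, 0.3, 0.7]
grip_width: 0.0845
clock 15.2 pos [0.4487 0.1671 0.2076] j [ 0.36  0.2  -0.07  1.3   0.    0.37] F [0.2 0.3 0.7]
shift units [ 0.05 -0.03  2.3 ]
turn units (apply in tool) [ 0.    -0.005  0.019] axes x [-1.     0.011  0.001] z [-0.001  0.    -1.   ]
```

View pics/w11.png

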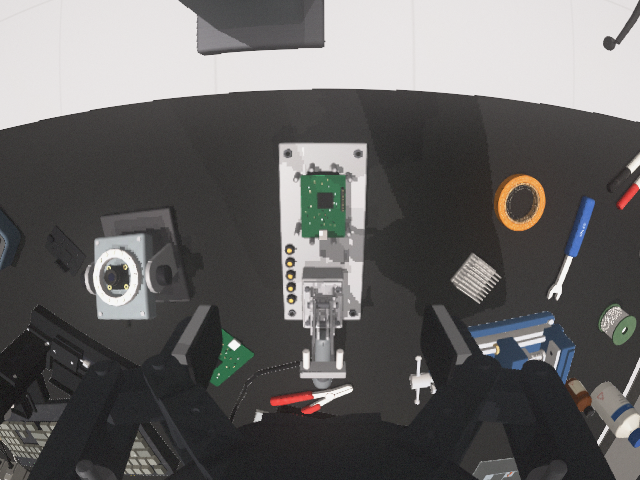

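```bash
python3 - <<'E'
from h import *
import pickle
from scipy.optimize import least_squares
w=pickle.load(open("w11.pkl","rb"));o=bot.get_obs();r=R.from_quat(o["tool_rot"])
print("eye in tool",r.inv().apply(w["eye"]-o["eef_pos"]).round(4),"optic axis in tool",(r.inv()*R.from_quat(w["rotation"])).as_matrix().round(3))
crop(w,265,130,385,335,2.9,"pics/w11j.png")
crop(w,150,290,500,460,2.2,"pics/w11f.png")
E
```

```text
eye in tool [ 0.0832  0.0004 -0.1551] optic axis in tool [[ 0.    -0.947 -0.321]
 [ 1.     0.    -0.001]
 [ 0.001 -0.321  0.947]]
```

View pics/w11j.png

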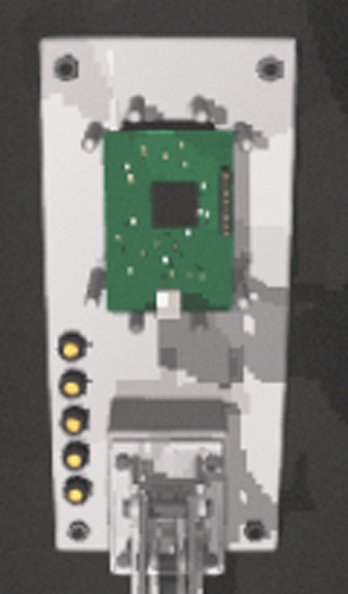

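View pics/w11f.png

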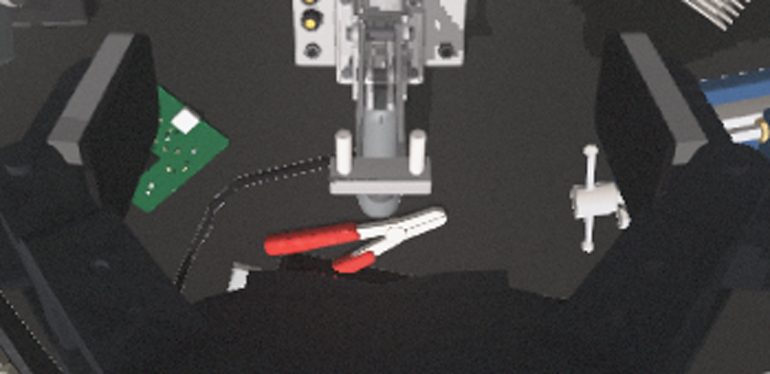

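```bash
python3 - <<'E'
from h import *
import pickle
from scipy.optimize import least_squares
w=pickle.load(open("w11.pkl","rb"));o=bot.get_obs();r=R.from_quat(o["tool_rot"]);p=o["eef_pos"]
for d in np.arange(-50,21,10):
    print(d,[proj(w,p+r.apply([x/1000,y/1000,d/1000]))[0].round(1) for x in(11,-11) for y in (-42.5,42.5)])
px=np.array([(40,38),(296,40),(276,549),(57,546),(105,130),(236,130),(234,312),(105,308)])/2.9+[265,130]-.3
M=np.array([jw(*q) for q in [(-55,-42,14),(-55,42,14),(135,42,14),(135,-42,14),(-29,-20,42),(-29,20,42),(29,20,42),(29,-20,42)]])
r0=R.from_quat(w["rotation"])
def f(p):
    c=dict(w);c["eye"]=w["eye"]+p[:3];c["rotation"]=(R.from_rotvec(p[3:])*r0).as_quat();return (proj(c,M)-px).ravel()
for g,n in((lambda q:f(np.r_[q,0,0,0]),3),(f,6)):
    s=least_squares(g,np.zeros(n));print(s.x.round(4),s.fun.round(1))
print(np.linalg.norm(f(np.zeros(6))))
E
```

```text
-50 [array([199.3, 334.4]), array([441.4, 334.6]), array([208.8, 381.5]), array([432. , 381.7])]
-40 [array([206.8, 319.8]), array([434., 320.]), array([214.8, 365.7]), array([426.1, 365.9])]
-30 [array([213.5, 306.9]), array([427.5, 307. ]), array([220.4, 351.4]), array([420.6, 351.6])]
-20 [array([219.5, 295.3]), array([421.5, 295.4]), array([225.5, 338.4]), array([415.6, 338.5])]
-10 [array([225. , 284.9]), array([416.1, 285. ]), array([230.1, 326.6]), array([411. , 326.7])]
0 [array([229.9, 275.5]), array([411.2, 275.6]), array([234.4, 315.8]), array([406.8, 315.9])]
10 [array([234.5, 267. ]), array([406.8, 267.1]), array([238.4, 305.9]), array([402.9, 306. ])]
20 [array([238.6, 259.4]), array([402.7, 259.4]), array([242.1, 296.9]), array([399.3, 297. ])]
[ 0.0001 -0.0026  0.0054] [ 0.4  0.3  0.6 -0.1  0.2 -0.2  0.2  0.6 -0.3 -0.2 -0.3 -0.  -0.9 -0.8
  0.4  0.5]
[-0.0014 -0.0047  0.0044  0.0056 -0.0046  0.0014] [ 0.3  0.1  0.6 -0.2 -0.  -0.4 -0.1  0.5 -0.2 -0.1 -0.1  0.1 -0.9 -0.7
  0.4  0.6]
9.449219347033084
```

```bash
python3 -m handwheel '[{"dx":0.05,"dy":0.06,"dz":0.9,"ax":0,"ay":0,"az":0.02},{"dx":0,"dy":0,"dz":0.9,"ax":0,"ay":0,"az":0},{"dx":0,"dy":0,"dz":0.9,"ax":0,"ay":0,"az":0},{"dx":0,"dy":0,"dz":0.9,"ax":0,"ay":0,"az":0},{"dx":0,"dy":0,"dz":0.9,"ax":0,"ay":0,"az":0},{"dx":0,"dy":0,"dz":0.8,"ax":0,"ay":0,"az":0},{"dx":0,"dy":0,"dz":0,"ax":0,"ay":0,"az":0},{"dx":0,"dy":0,"dz":0,"ax":0,"ay":0,"az":0}]' 1
python3 - <<'E'
from h import *
import pickle
goto(jw(0,1.6,10),Qdown)
w=cam("wrist");cv2.imwrite("pics/w12.png",w["img"][:,:,::-1]);pickle.dump(w,open("w12.pkl","wb"))
c=cam("scene");crop(c,250,200,370,320,5,"pics/s12.png")
E
```

```text
clock: 16.05
eef_pos: [0.4466, 0.1684, 0.0749]
tool_rot: [0.007, 1.0, -0.0, -0.001]
ft_force: [-0.4, 0.8, 1.0]
grip_width: 0.0854
clock 16.05 pos [0.4466 0.1684 0.0749] j [ 0.36  0.31 -0.29  0.97  0.    0.37] F [-0.4  0.8  1. ]
shift units [-0.04 -0.02  2.6 ]
turn units (apply in tool) [-0.004 -0.017 -0.001] axes x [-1.     0.015  0.003] z [-0.003 -0.001 -1.   ]
```

View pics/w12.png

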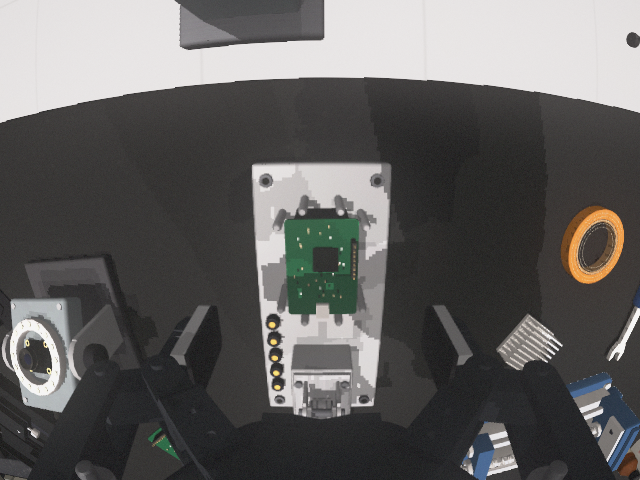

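View pics/s12.png

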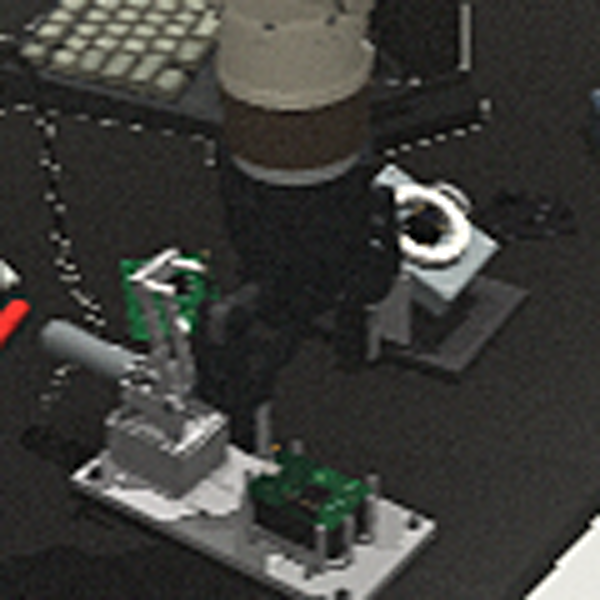

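```bash
python3 -m handwheel '[{"dx":-0.03,"dy":0,"dz":0.6,"ax":0,"ay":-0.01,"az":0},{"dx":0,"dy":0,"dz":0.6,"ax":0,"ay":0,"az":0},{"dx":0,"dy":0,"dz":0.5,"ax":0,"ay":0,"az":0},{"dx":0,"dy":0,"dz":0.3,"ax":0,"ay":0,"az":0},{"dx":0,"dy":0,"dz":0,"ax":0,"ay":0,"az":0}]' 1
python3 - <<'E'
from h import *
import pickle
goto(jw(0,1.6,10),Qdown)
w=cam("wrist");cv2.imwrite("pics/w13.png",w["img"][:,:,::-1]);pickle.dump(w,open("w13.pkl","wb"))
c=cam("scene");crop(c,250,200,370,320,5,"pics/s13.png")
E
```

```text
clock: 16.65
eef_pos: [0.4469, 0.1684, 0.0249]
tool_rot: [0.007, 1.0, -0.0, -0.0]
ft_force: [0.4, 0.1, 0.4]
grip_width: 0.0854
clock 16.65 pos [0.4469 0.1684 0.0249] j [ 0.36  0.38 -0.36  0.84 -0.    0.37] F [0.4 0.1 0.4]
shift units [-0.02 -0.02  0.6 ]
turn units (apply in tool) [-0.003 -0.004  0.001] axes x [-1.     0.014  0.001] z [-0.001 -0.    -1.   ]
```

View pics/w13.png

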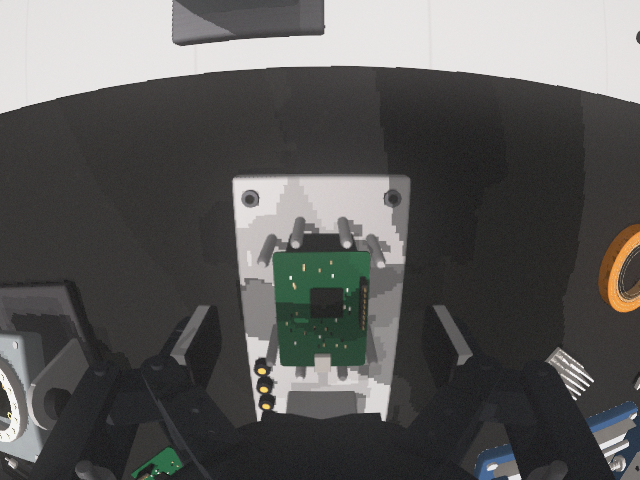

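View pics/s13.png

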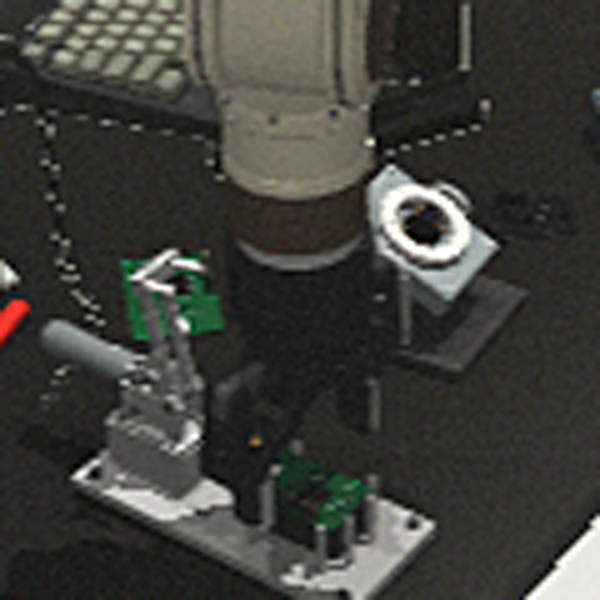

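```bash
python3 - <<'E'
from h import *
s=cam("scene")
for Y in (45,55):
  for z in (0.0,20,40,55,70): print(Y,z,((proj(s,jw(0,Y,z))-[250,200])*5).round(0)[0])
print(((proj(s,jw(0,-45,55))-[250,200])*5).round(0),((proj(s,jw(29,20,42))-[250,200])*5).round(0))
s["img"]=np.clip(s["img"].astype(int)*3,0,255).astype(np.uint8);crop(s,270,250,340,310,10,"pics/s13b.png")
E
```

```text
45 0.0 [260. 586.]
45 20 [258. 559.]
45 40 [257. 531.]
45 55 [256. 510.]
45 70 [255. 489.]
55 0.0 [248. 597.]
55 20 [247. 570.]
55 40 [245. 542.]
55 55 [244. 521.]
55 70 [243. 500.]
[[355. 417.]] [[242. 481.]]
```

View pics/s13b.png

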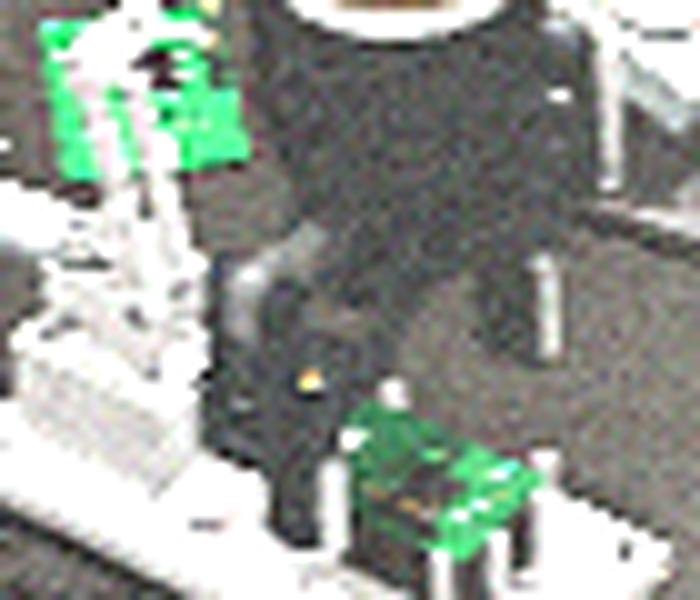

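```bash
python3 -m handwheel '[{"dx":-0.01,"dy":0,"dz":0.4,"ax":0,"ay":0,"az":0},{"dx":0,"dy":0,"dz":0.22,"ax":0,"ay":0,"az":0},{"dx":0,"dy":0,"dz":0,"ax":0,"ay":0,"az":0}]' 0.2
python3 - <<'E'
from h import *
import pickle
goto(jw(0,1.6,10),Qdown)
print(bot.get_obs()["grip_width"])
w=cam("wrist");cv2.imwrite("pics/w14.png",w["img"][:,:,::-1]);pickle.dump(w,open("w14.pkl","wb"))
E
```

```text
clock: 17.1
eef_pos: [0.4462, 0.168, 0.0084]
tool_rot: [0.007, 1.0, -0.001, -0.001]
ft_force: [-0.3, 0.1, -0.2]
grip_width: 0.0514
clock 17.1 pos [0.4462 0.168  0.0084] j [ 0.36  0.4  -0.37  0.8  -0.    0.37] F [-0.3  0.1 -0.2]
shift units [-0.05 -0.   -0.06]
turn units (apply in tool) [-0.007 -0.016  0.001] axes x [-1.     0.014  0.002] z [-0.002 -0.001 -1.   ]
0.051387245783703364
```

View pics/w14.png

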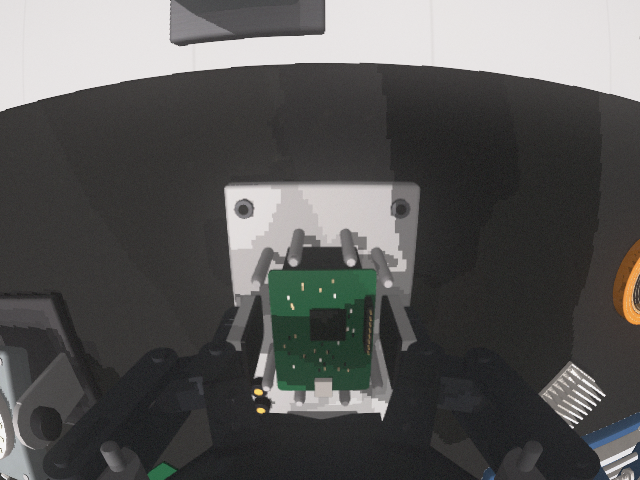

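```bash
python3 -m handwheel '[{"dx":0,"dy":0,"dz":0,"ax":0,"ay":0,"az":0},{"dx":0,"dy":0,"dz":0,"ax":0,"ay":0,"az":0},{"dx":0,"dy":0,"dz":0,"ax":0,"ay":0,"az":0},{"dx":0,"dy":0,"dz":0,"ax":0,"ay":0,"az":0},{"dx":0,"dy":0,"dz":0,"ax":0,"ay":0,"az":0}]' -1
python3 -m handwheel '[{"dx":0,"dy":0,"dz":-0.2,"ax":0,"ay":0,"az":0},{"dx":0,"dy":0,"dz":-0.4,"ax":0,"ay":0,"az":0},{"dx":0,"dy":0,"dz":-0.6,"ax":0,"ay":0,"az":0},{"dx":0,"dy":0,"dz":-0.8,"ax":0,"ay":0,"az":0},{"dx":0,"dy":0,"dz":-0.8,"ax":0,"ay":0,"az":0},{"dx":0,"dy":0,"dz":0,"ax":0,"ay":0,"az":0}]'
python3 - <<'E'
from h import *
import pickle
goto(jw(0,1.6,10),Qdown)
print(bot.get_obs()["grip_width"])
w=cam("wrist");cv2.imwrite("pics/w15.png",w["img"][:,:,::-1]);pickle.dump(w,open("w15.pkl","wb"))
E
```

```text
clock: 17.65
eef_pos: [0.4473, 0.1685, 0.0097]
tool_rot: [0.007, 1.0, -0.0, 0.0]
ft_force: [-1.3, -0.8, 2.2]
grip_width: 0.0371
clock: 18.25
eef_pos: [0.4497, 0.1694, 0.0828]
tool_rot: [0.007, 1.0, 0.001, 0.003]
ft_force: [1.1, 0.1, -0.6]
grip_width: 0.0374
clock 18.25 pos [0.4497 0.1694 0.0828] j [ 0.36  0.3  -0.28  0.98 -0.    0.37] F [ 1.1  0.1 -0.6]
shift units [ 0.11 -0.07  2.91]
turn units (apply in tool) [0.014 0.039 0.001] axes x [-1.     0.014 -0.006] z [ 0.006  0.002 -1.   ]
0.03742556505168575
```

View pics/w15.png

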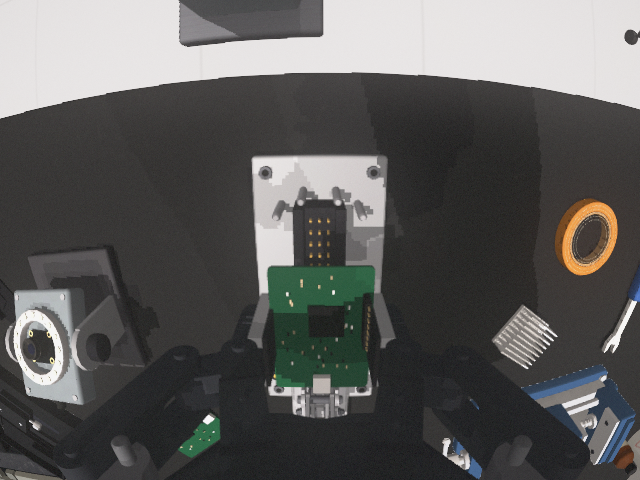

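```bash
python3 -m handwheel '[{"dx":0,"dy":0,"dz":-0.6,"ax":0,"ay":0,"az":0},{"dx":0,"dy":0,"dz":-0.8,"ax":0,"ay":0,"az":0},{"dx":0,"dy":0,"dz":-0.8,"ax":0,"ay":0,"az":0},{"dx":0,"dy":-0.3,"dz":-0.8,"ax":0,"ay":0,"az":0},{"dx":0,"dy":-0.6,"dz":-0.8,"ax":0,"ay":0,"az":0},{"dx":0,"dy":-0.8,"dz":-0.6,"ax":0,"ay":0,"az":0},{"dx":0,"dy":-0.8,"dz":0,"ax":0,"ay":0,"az":0},{"dx":0,"dy":-0.8,"dz":0,"ax":0,"ay":0,"az":0},{"dx":0,"dy":-0.8,"dz":0,"ax":0,"ay":0,"az":0},{"dx":0,"dy":-0.8,"dz":0,"ax":0,"ay":0,"az":0},{"dx":0,"dy":-0.6,"dz":0,"ax":0,"ay":0,"az":0},{"dx":0,"dy":-0.4,"dz":0,"ax":0,"ay":0,"az":0}]'
cat >> h.py <<'E'
yaw=.0742;T=.436
n=np.array([-np.sin(T)*np.cos(yaw),-np.sin(T)*np.sin(yaw),np.cos(T)])
ty=np.array([-np.sin(yaw),np.cos(yaw),0]);Qt=R.from_matrix(np.stack([np.cross(ty,-n),ty,-n],1))
lens=np.array([.5026,-.0353,.0815])
def eeft(h=.1): return lens+h*n-.0315*n+[0,.0022,0]
E
python3 - <<'E'
from h import *
goto(eeft(.16),Qt);print(eeft())
E
```

```text
clock: 19.5
eef_pos: [0.4444, 0.02, 0.1886]
tool_rot: [0.008, 1.0, -0.0, -0.001]
ft_force: [-0.2, -0.7, 0.0]
grip_width: 0.0376
clock 19.5 pos [0.4444 0.02   0.1886] j [ 0.05  0.15 -0.19  1.24 -0.    0.06] F [-0.2 -0.7  0. ]
shift units [-0.2  -2.28 -0.38]
turn units (apply in tool) [-0.132 -2.919 -0.586] axes x [-1.     0.015  0.002] z [-0.002 -0.    -1.   ]
[ 0.47375088 -0.03524454  0.1435917 ]
```

```bash
python3 -m handwheel '[{"dx":0,"dy":0,"dz":0,"ax":-0.022,"ay":-0.4865,"az":-0.098},{"dx":0,"dy":0,"dz":0,"ax":-0.022,"ay":-0.4865,"az":-0.098},{"dx":0,"dy":0,"dz":0,"ax":-0.022,"ay":-0.4865,"az":-0.098},{"dx":0,"dy":0,"dz":0,"ax":-0.022,"ay":-0.4865,"az":-0.098},{"dx":0,"dy":0,"dz":0,"ax":-0.022,"ay":-0.4865,"az":-0.098},{"dx":0,"dy":0,"dz":0,"ax":-0.022,"ay":-0.4865,"az":-0.098},{"dx":0,"dy":0,"dz":0,"ax":0,"ay":0,"az":0}]'
python3 - <<'E'
from h import *
goto(eeft(.14),Qt)
E
```

```text
clock: 20.2
eef_pos: [0.4415, 0.0209, 0.1871]
tool_rot: [-0.037, 0.976, 0.008, 0.215]
ft_force: [-0.0, -0.1, -1.0]
grip_width: 0.0372
clock 20.2 pos [0.4415 0.0209 0.1871] j [ 0.03 -0.19 -0.62  0.7   0.02 -0.04] F [-0.  -0.1 -1. ]
shift units [-0.28 -2.34  0.45]
turn units (apply in tool) [ 0.005 -0.014  0.009] axes x [-0.905 -0.069 -0.42 ] z [ 0.419  0.032 -0.907]
```

```bash
python3 -m handwheel '[{"dx":-0.05,"dy":-0.5,"dz":0,"ax":0,"ay":0,"az":0},{"dx":-0.1,"dy":-0.7,"dz":0,"ax":0,"ay":0,"az":0},{"dx":-0.1,"dy":-0.7,"dz":0,"ax":0,"ay":0,"az":0},{"dx":-0.03,"dy":-0.44,"dz":0,"ax":0,"ay":0,"az":0},{"dx":0,"dy":0,"dz":0.45,"ax":0,"ay":0,"az":0},{"dx":0,"dy":0,"dz":0,"ax":0,"ay":0,"az":0}]'
python3 - <<'E'
from h import *
import pickle
goto(eeft(.1),Qt)
w=cam("wrist");cv2.imwrite("pics/w16.png",w["img"][:,:,::-1]);pickle.dump(w,open("w16.pkl","wb"))
c=cam("scene");crop(c,270,190,390,290,6,"pics/s16.png")
c=cam("top");crop(c,260,180,380,300,5,"pics/t16.png")
E
```

```text
clock: 20.8
eef_pos: [0.4608, -0.0368, 0.1813]
tool_rot: [-0.036, 0.976, 0.008, 0.215]
ft_force: [0.7, -0.1, -1.0]
grip_width: 0.0371
clock 20.8 pos [ 0.4608 -0.0368  0.1813] j [-0.14 -0.13 -0.6   0.68  0.09 -0.2 ] F [ 0.7 -0.1 -1. ]
shift units [0.16 0.02 1.59]
turn units (apply in tool) [ 0.006 -0.01   0.   ] axes x [-0.905 -0.067 -0.421] z [ 0.42   0.032 -0.907]
```

View pics/w16.png

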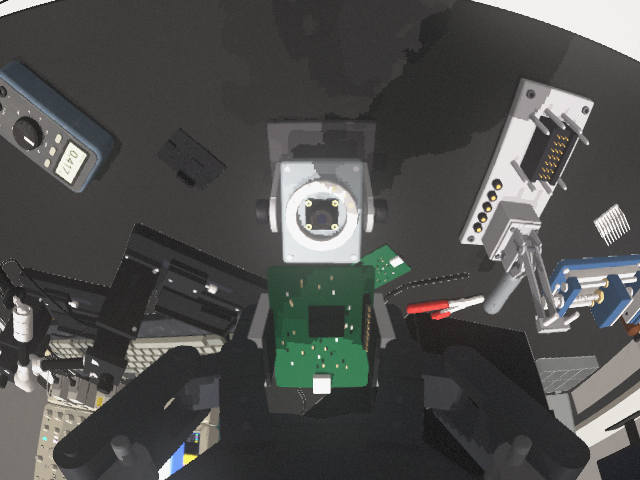

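View pics/s16.png

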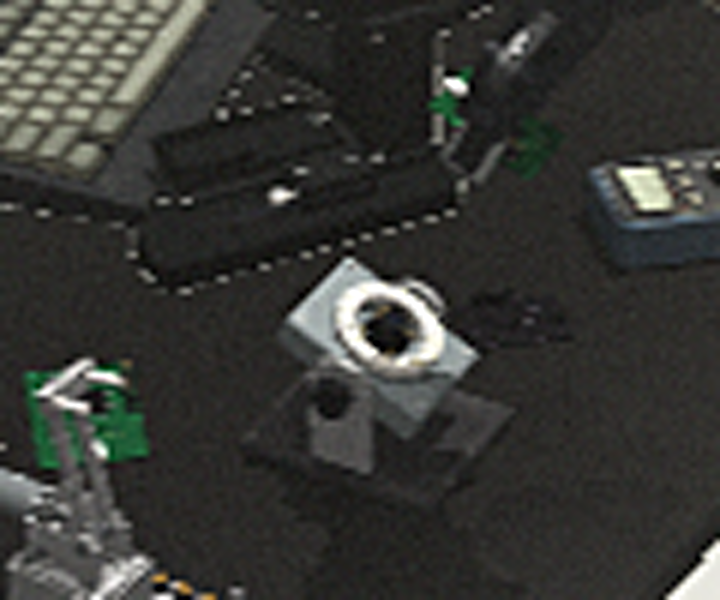

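View pics/t16.png

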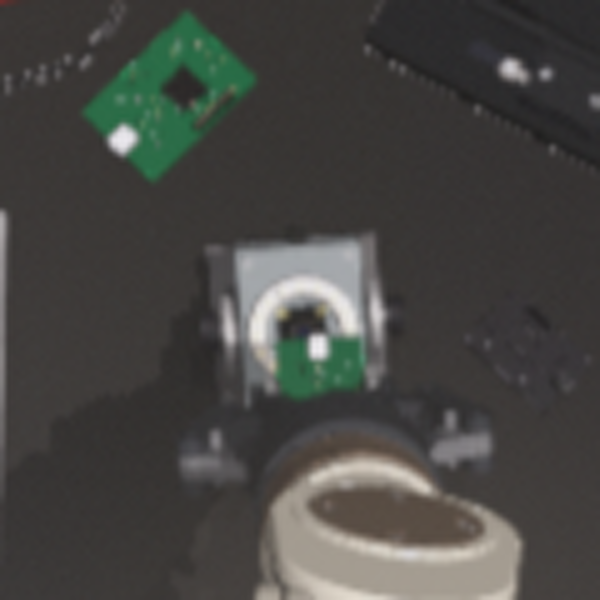

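```bash
python3 - <<'E'
from h import *
import pickle
w=pickle.load(open("w16.pkl","rb"));o=bot.get_obs();r=R.from_quat(o["tool_rot"]);p=o["eef_pos"]
print("lens pred",proj(w,p+r.apply([0,0,.1085])),"ring",proj(w,p+r.apply([0,0,.1165])), "board corners",[proj(w,p+r.apply([x,y,-.0305]))[0].round(0) for x in(.029,-.029) for y in (-.02,.02)])
t=cam("top")
b=[p+r.apply([x,y,-.0305])+[0,-.0022,0] for x,y in((-.029,-.02),(-.029,.02))]
print((proj(t,b)-[260,180])*5)
s=cam("scene");print((proj(s,b)-[270,190])*6)
m=bot.trace("board",s);[print(i["rect"].__str__() ,i["confidence"]) for i in m[:4]]
E
```

```text
lens pred [[321.50760859 230.15371569]] ring [[321.50573671 226.97289547]] board corners [array([267., 270.]), array([376., 270.]), array([276., 389.]), array([367., 389.])]
[[361.8973806  333.36588229]
 [273.15539327 340.61012871]]
[[465.1403512   57.76544233]
 [424.9330489   97.07677836]]
[347.8, 211.4, 21.7, 16.5] 0.5
[354.7, 245.1, 16.2, 11.5] 0.5
[285.2, 259.1, 14.9, 14.6] 0.47
[269.7, 269.6, 25.6, 14.1] 0.38
```

```bash
python3 - <<'E'
from h import *
import pickle
w=pickle.load(open("w16.pkl","rb"));w2=pickle.load(open("w2.pkl","rb"));t=cam("top");s=cam("scene")
im=w["img"][150:270,270:375].astype(int);m=(im.min(2)>215).astype(np.uint8)
cs,_=cv2.findContours(m,cv2.RETR_EXTERNAL,cv2.CHAIN_APPROX_NONE);c=max(cs,key=len);print(cv2.boundingRect(c),cv2.fitEllipse(c))
crop(w,260,130,385,275,4,"pics/w16c.png")
o=bot.get_obs();r=R.from_quat(o["tool_rot"]);p=o["eef_pos"]
for d in(.09,.1,.11,.12,.13):print(d,[proj(w,p+r.apply([x,y,d]))[0].round(1) for x,y in((0,-.028),(0,.028),(.028,0),(-.028,0))])
obs=dict(w16=(w,321.3,214.),w2=(w2,289.8,107.),top=(t,320.5,245.4),sc=(s,334.4,244.))
import itertools
for a,b in itertools.combinations(obs,2):
    q,e=tri([obs[a],obs[b]]);print(a,b,q.round(4),np.round(e,4))
E
```

```text
(13, 15, 76, 97) ((47.00410079956055, 72.11909484863281), (75.7248764038086, 102.45751190185547), 156.02520751953125)
0.09 [array([281.3, 238.7]), array([361.6, 238.6]), array([321.4, 199.3]), array([321.5, 275.3])]
0.1 [array([282.7, 234.2]), array([360.1, 234.1]), array([321.4, 196.1]), array([321.5, 269.8])]
0.11 [array([284., 230.]), array([358.8, 230. ]), array([321.4, 193.2]), array([321.5, 264.6])]
0.12 [array([285.3, 226.1]), array([357.6, 226.1]), array([321.4, 190.5]), array([321.5, 259.7])]
0.13 [array([286.4, 222.5]), array([356.4, 222.4]), array([321.4, 187.9]), array([321.5, 255.1])]
w16 w2 [ 0.5046 -0.0331  0.0678] [0. 0.]
w16 top [ 0.507  -0.0342  0.0652] [0.0013 0.0013]
w16 sc [ 0.5031 -0.0333  0.0708] [0.0008 0.0008]
w2 top [ 0.5041 -0.0347  0.0834] [0.0003 0.0003]
w2 sc [ 0.5042 -0.0336  0.071 ] [0.0003 0.0003]
top sc [ 0.5059 -0.0356  0.0692] [0.0006 0.0006]
```

View pics/w16c.png

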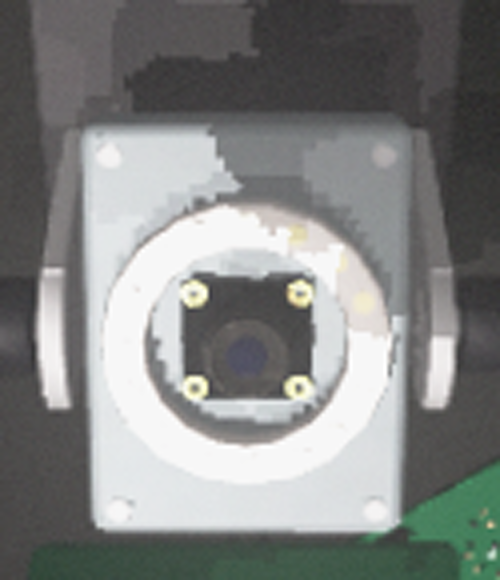

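```bash
python3 -m handwheel '[{"dx":0.06,"dy":0.01,"dz":0.3,"ax":0,"ay":-0.005,"az":0},{"dx":0.06,"dy":0.01,"dz":0.4,"ax":0,"ay":-0.005,"az":0},{"dx":0.06,"dy":0,"dz":0.4,"ax":0,"ay":0,"az":0},{"dx":0.06,"dy":0,"dz":0.3,"ax":0,"ay":0,"az":0},{"dx":0,"dy":0,"dz":0.19,"ax":0,"ay":0,"az":0},{"dx":0,"dy":0,"dz":0,"ax":0,"ay":0,"az":0},{"dx":0,"dy":0,"dz":0,"ax":0,"ay":0,"az":0},{"dx":0,"dy":0,"dz":0,"ax":0,"ay":0,"az":0}]'
python3 - <<'E'
from h import *
import pickle
goto(eeft(.1),Qt)
w=cam("wrist");cv2.imwrite("pics/w17.png",w["img"][:,:,::-1]);pickle.dump(w,open("w17.pkl","wb"))
c=cam("scene");crop(c,270,190,390,290,6,"pics/s17.png")
c=cam("top");crop(c,260,180,380,300,5,"pics/t17.png")
E
```

```text
clock: 22.0
eef_pos: [0.4724, -0.0352, 0.1443]
tool_rot: [-0.037, 0.975, 0.008, 0.218]
ft_force: [0.0, -0.2, 0.0]
grip_width: 0.0377
clock 22.0 pos [ 0.4724 -0.0352  0.1443] j [-0.13 -0.07 -0.65  0.55  0.09 -0.19] F [ 0.  -0.2  0. ]
shift units [-0.04 -0.01  0.05]
turn units (apply in tool) [0.002 0.028 0.009] axes x [-0.902 -0.068 -0.426] z [ 0.425  0.032 -0.905]
```

View pics/w17.png

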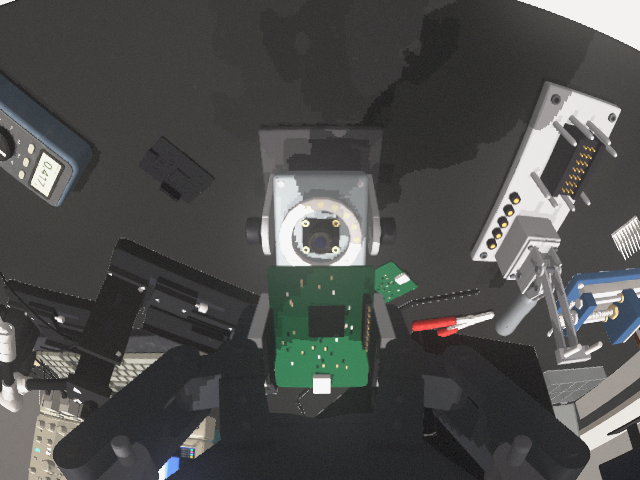

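View pics/s17.png

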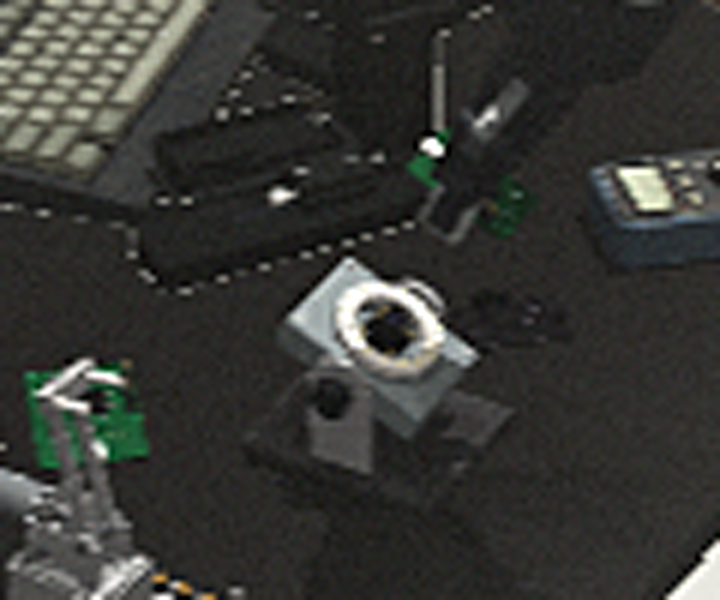

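View pics/t17.png

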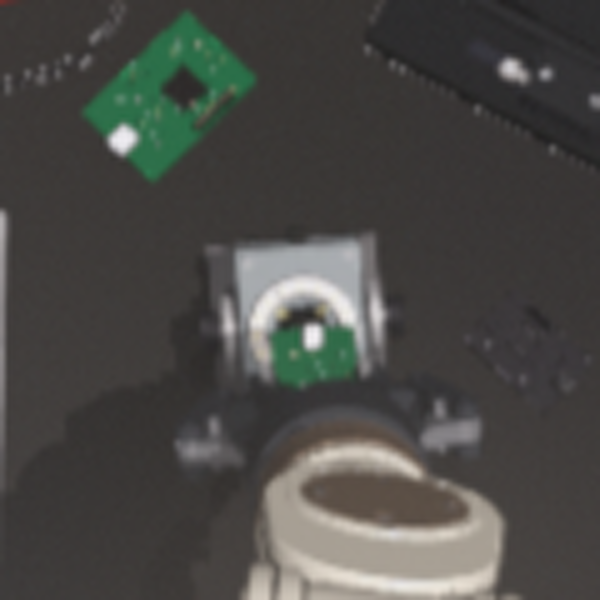

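```bash
python3 - <<'E'
from h import *
import pickle
w=pickle.load(open("w17.pkl","rb"));t=cam("top");s=cam("scene");o=bot.get_obs();r=R.from_quat(o["tool_rot"]);p=o["eef_pos"]
a=(t,313/5+260-.1,335/5+180-.1);b=(s,432/6+270-.1,147/6+190-.1);c=(w,321.8,383.5)
for k in([a,b],[a,c],[b,c],[a,b,c]):
    q,e=tri(k);print(q.round(4),np.round(e,4),"tool",r.inv().apply(q-p).round(4))
# ring in w17
im=w["img"];crop(w,260,160,385,285,4.5,"pics/w17c.png")
for d in(.0765,.08,.085):print(d,[proj(w,p+r.apply([x,y,d]))[0].round(1) for x,y in((0,-.028),(0,.028),(.028,0),(-.028,0))])
b0=p+r.apply([0,0,-.0315])+[0,-.0022,0]
L=np.stack([-np.cross(ty,-n),ty,n],1)
for ring in([.506,-.035,.0743],[.5045,-.0338,.070],[.506,-.0346,.0735]):
    l=np.array(ring)+.008*n;print("board in lens",(L.T@(b0-l)).round(4))
E
```

```text
[ 0.4818 -0.0369  0.182 ] [0.0008 0.0008] tool [-0.0247 -0.0025 -0.0303]
[ 0.482  -0.0352  0.1839] [0.0014 0.0014] tool [-0.0258 -0.0007 -0.0319]
[ 0.4791 -0.0339  0.1847] [0.0003 0.0003] tool [-0.0236  0.0007 -0.0338]
[ 0.4811 -0.0353  0.1838] [0.0016 0.0012 0.0015] tool [-0.0249 -0.0008 -0.0321]
0.0765 [array([278.7, 242.9]), array([362.8, 243. ]), array([320.8, 201.8]), array([320.7, 281.1])]
0.08 [array([279.3, 241.1]), array([362.3, 241.2]), array([320.8, 200.6]), array([320.8, 278.9])]
0.085 [array([280.1, 238.7]), array([361.5, 238.8]), array([320.8, 198.8]), array([320.8, 275.9])]
board in lens [-1.400e-03  1.000e-04  1.011e-01]
board in lens [ 0.0017 -0.0012  0.1044]
board in lens [-0.0011 -0.0003  0.1018]
```

View pics/w17c.png

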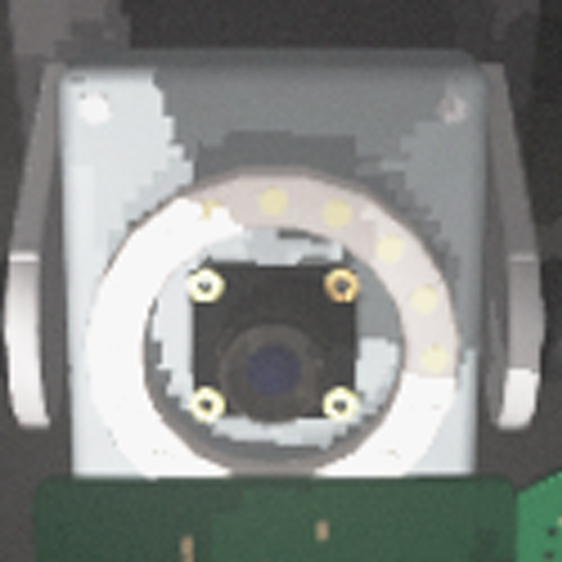

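```bash
python3 - <<'E'
from h import *
o=bot.get_obs();print(o["joint_vel"].round(4),o["grip_width"],o["clock"]);print(bot.job_done())
E
```

```text
[-0.0015  0.0022 -0.0018 -0.0014 -0.0024 -0.0005] 0.03771445918803438 22.25
the job is handed in; nothing more can be done
None
```

I opened the clamp fully, lifted the green board out by its long edges, and am holding it component side up in front of the inspection camera. I handed the job in at 22.25 s; it reports no verdict.

**Last checks:**
- **Position:** the board centre is within about 2 mm of the lens axis. It is about 98 to 104 mm in front of the lens, depending on the measurement.
- **Angle:** tilt and rotation are within about 0.01 rad of my fitted lens pose. That fit took the 25° tilt from the text.
- **Hold:** joint speeds are near zero, the fingers are open 37.7 mm on the board, and the force readings are near zero.
- **Surroundings:** I gave the camera and the loose items clearance and saw none of them shift. I did not re-measure the loose items at the end.

**What failed or disagreed:**
- **First push missed:** the first push passed over the handle without touching it. The fingertips are about 19 mm behind the reported TCP when shut and about 30 mm when open. The text puts them 19 mm ahead. I measured this from the pictures, and the second push worked.
- **Push force:** the clamp handle took about 33 N against its end stop, more than the 2 to 5 N needed.
- **Joint range:** the last joint reached the end of its range on the way to the jig, so I turned the tool half round.
- **Wrist camera:** its calibration was about 5 mm off in height and 2.6 mm sideways, and I allowed for that. The views put the ring light 65 to 83 mm high (most of them 65 to 71); I used 74 mm, which fits the text.

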